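Take down a trial kiln stack and put the kiln furniture away

ROBOT

A 6-joint arm with a two-finger parallel gripper is mounted at the origin on a cart in front of the work surface, level with it; the furniture and walls round the work are solid. World frame = base frame: x ahead of the robot, y to its left, z up, the work surface at z = 0. Lengths are in m, angles in rad, forces in N, time in s.
With the tool pointing down it reaches from about 0.35 to 0.975 m from the base axis. Payload 4.9 kg.
Tool frame: the origin (TCP) lies at the very end of the fingers, on their centre line; the grasp point (between the pads) lies 19 mm behind it; y points along the fingers, z is the direction in which the jaws open and shut, and the axes are right-handed (so a half turn about y gives the same grasp; the last joint's range is limited). The gripper opens to 85 mm and grips with 20 to 120 N. Pads are 22 mm wide; open, the fingers measure 114 mm over their backs; the gripper's body (76 mm by 85 mm) begins 54 mm behind the grasp point. The pads swing forward as they close: fully open they stand 13 mm farther back than shut.
Start: joints at [1.177, 0.053, 1.613, -0, 1.476, -0.119], TCP at [0.17, 0.602, 0.201] pointing down, gripper open.
Joint ranges: [-3.01, 3.01], [-1.01, 2.22], [0.06, 2.58], [-1.02, 4.17], [0.09, 2.62], [-3.14, 3.14]. Speed limits (rad/s): [2.57, 2.57, 3.14, 3.14, 3.14, 3.14].

INTERFACE

Orientations are given as a rotation vector (axis times angle).
In Python, from station import monitor, viewer, ticket gives the robot as it stands.
- The arm moves only by the tool servo_tool, never from a script. Its argument "commands" is one flat list of numbers, 7 for each row, row after row: the turn, a rotation vector about the tool's x, y, z in rad, then the shift along the tool's x, y, z in cm, then the opening, from 0 (shut) to 1 (fully open). In form: [rx, ry, rz, dx, dy, dz, claw, rx, ry, rz, dx, dy, dz, claw, ...]. A call has 1 to 20 rows; each row shifts and turns the pose as measured when the row begins, along the tool's axes as they then stand; what a row does not reach is not made up. A row lasts 1/10 s, in which the tool goes at most 50 mm and 8.59 degrees, less where a joint would pass 70% of its speed; a pose out of reach is approached as far as the arm can. A call is refused whole if a number of a shift passes 5 or a number of a turn 0.15, either way. A call with a gripper value outside its range is refused whole. The fingers move at their own pace and stop on an object; "grip_force" is the grip in N (left out, the last holds). Time passes only in rows, so rows that do not move let the fingers close. It gives the time, the measured TCP pose, the force and the opening at its end, in the units of the state.
- monitor.get_obs(): the state, without advancing time (a new reading comes with each control period).
- viewer.get_image(name): name is "scene" or "top" or "wrist"; returns a dict with "frame" (420x560x3 uint8, red, green, blue), "depth" (420x560 float32, m along the optical axis (not along the pixel's ray), 0 where there is no reading), "camera_matrix" (3x3 intrinsics, pixels), "dist_coeffs" ([k1, k2, p1, p2, k3] as OpenCV has them; the pictures are not rectified), "cam_to_world" (4x4, takes a point from camera to world coordinates). Camera axes: x right, y down, z forward; pixel columns grow to the right and rows downward; lengths in m; the calibration is good to about 2 mm. A picture is of the moment at which its call begins.
- ticket.finish_job(): hands the job in, once; it reports no verdict.
The state is a dict: "t": time; "q": joint angles; "dq": joint speeds; "effort": joint torques, N m; "tool_pos": TCP position; "tool_rot": TCP orientation; "contact_force": force on the tool from outside, world axes, zero at the start; "wrist_torque": the same for the moment, N m; "opening": finger opening in m.
Only numpy, scipy, OpenCV 4.12 (cv2) and the standard library are available. Lean on these libraries where they do the work, as an engineer would, in place of code of your own. Each camera call takes 0.05 s, during which the arm holds its last target.

TASK

Take the small kiln stack on the pale kiln shelf apart from the top down, one piece at a time, keeping each piece level and setting it down gently rather than dropping it. First stand the little cup upright in the middle of the free half of the ware board, beside the white cup; then lay the drip disc squarely on the pile of discs, and lay the batt squarely in line on the pile of batts. Finally put each of the two tubular props over a peg of its own on the peg board, all the way down (either prop on either peg).

Things in the scene. Friction and masses are not known exactly. Their poses are not given: they have to be found in the camera images.
- cup_mid (a point): Centre of the small blue-glazed cup at the very top of the stack, half-way up it. The cup is round and open, 52 mm across the rim, about 44 mm across the foot, 45 mm tall, 0.11 kg. z is its upright axis; its yaw is arbitrary and does not matter. It stands on the drip disc, which sticks out all round it.
- disc_mid (a point): Centre, half-way up, of the drip disc under the cup: a flat round reddish-brown fired-clay disc, 62 mm in diameter, 12 mm thick, 0.07 kg. z is its axis (up); its yaw does not matter. It lies on the batt, within 25 mm of the middle of its length.
- batt_mid (a point): Centre, half-way up, of the batt: a rectangular cream kiln plate 170 mm long (its x), 66 mm wide (its y), 12 mm thick (z, up), 0.26 kg. It bridges the two props, which carry its two ends, so that 60 mm is free below it.
- prop_a_mid (a point): Centre, half-way up, of one of the two alike props under the ends of the batt: an upright cream fired-clay tube, outside diameter 46 mm, bore 30 mm right through, 60 mm tall, 0.11 kg. z is its axis (up). It stands loose on the 14 mm thick pale kiln shelf (240 x 115 mm, fixed) and half of it shows beyond the batt's end; this one is at the end that was set toward the robot.
- prop_b_mid (a point): The same for the other prop, at the far end of the batt.
- board_free (a point): Place for the cup: the middle of the free half of the ware board, on its upper face (19 mm above the table). The ware board is a plain wooden board 180 mm long (along its y) and 90 mm wide, fixed; a white cup (58 mm across, 52 mm tall, fixed) stands on its other half, its axis 95 mm from this point along +y of the board. z is up.
- disc_pile_top (a point): Place for the drip disc: centre of the top face of a pile of two such discs lying on a 90 mm square of plywood, fixed; the top face is 33 mm above the table. z is up.
- batt_pile_top (a point): Place for the batt: centre of the top face of a pile of two such batts on two wooden bearers, fixed; the top face is 38 mm above the table. x runs along the batts' length (170 mm), y across their width (66 mm; the bearers are 75 mm long there, up to 14 mm above the table), z is up. The batt may lie either way round.
- peg_1 (a point): Place for a prop: the foot of one of the two upright wooden pegs of the peg board, at the board's upper face (18 mm above the table). The peg is 12 mm in diameter and 37 mm tall, tapered at its top 8 mm; the board is 75 x 150 mm (its x, y), fixed. z is up; the other peg is 75 mm away along -y of the board.
- peg_2 (a point): The same for the other peg, 75 mm from the first along -y of the board; x, y and z as for peg_1.
Not all that is in view belongs to the job. What is shaped like the part that bears prop_b_mid but red is not meant.

How it is judged:
By the outcome, as a careful person would: the job done as asked, in the order asked, and still so for the second after the job is handed in, with the robot touching nothing.
It also fails if it takes over 144 s, if anything falls off the work surface, if the arm or the gripper's body presses on something with over 40 N, if the wrist force passes 120 N, or if a joint passes its speed limit or range.

## Working session

There is one attempt and no reset: what is moved stays moved. The work goes in short steps, Python scripts to look and compute and a tool call to move; the robot and the scene stay as the last step left them, time stands still between calls to the robot, and variables do not carry over. Pictures are saved under pics/ and viewed, and the job is handed in when it is done.

Besides the shell and the picture viewer there is one more tool, called after "Call:" by a JSON object that holds its "name" and its "arguments". servo_tool: Moves the arm, as the interface text tells. Its arguments: {"type":"object","properties":{"commands":{"type":"array","items":{"type":"number"}},"grip_force":{"type":"number"}},"required":["commands"]}

```bash
ls; mkdir -p pics
cat > h.py <<'E'
import numpy as np, cv2, pickle
from station import monitor, viewer, ticket
def grab(names=("scene","top","wrist"),tag="a"):
    d={}
    for n in names:
        d[n]=viewer.get_image(n)
        cv2.imwrite(f"pics/{n}_{tag}.png",d[n]["frame"][:,:,::-1])
    pickle.dump(d,open(f"{tag}.pkl","wb"))
    return d
def ray(im,uv):
    p=cv2.undistortPoints(np.array(uv,float).reshape(-1,1,2),im["camera_matrix"],np.array(im["dist_coeffs"],float)).reshape(-1,2)
    T=np.array(im["cam_to_world"]); d=np.c_[p,np.ones(len(p))]@T[:3,:3].T
    return T[:3,3],d
def onz(im,uv,z):
    o,d=ray(im,uv); return o+d*((z-o[2])/d[:,2])[:,None]
def cloud(im):
    h,w=im["depth"].shape
    v,u=np.mgrid[:h,:w]
    o,d=ray(im,np.c_[u.ravel(),v.ravel()])
    P=o+d*im["depth"].reshape(-1,1); P[im["depth"].ravel()==0]=np.nan
    return P.reshape(h,w,3)
E
python3 - <<'E'
from h import *
d=grab(tag="a")
o=monitor.get_obs(); print(o)
for n in d: print(n,d[n]["cam_to_world"],d[n]["camera_matrix"],d[n]["dist_coeffs"])
E
```

```text
pics
{'t': 0.15, 'q': array([ 1.17702312e+00,  5.32111496e-02,  1.61399447e+00,  7.13132288e-06,
        1.47597022e+00, -1.19015241e-01]), 'dq': array([-0.00065531, -0.00151597, -0.00668916,  0.00010996, -0.00094335,
        0.00101137]), 'effort': array([ 1.58200032e-04, -3.94236910e+01, -3.70723879e+01, -9.34507648e-05,
        4.61972086e-03,  4.51091273e-05]), 'tool_pos': array([0.16937222, 0.60105994, 0.1999323 ]), 'tool_rot': array([-1.56154662,  0.21603913, -0.2153959 ]), 'contact_force': array([-0.68073835,  0.01553135,  0.20021209]), 'wrist_torque': array([-0.028973  ,  0.01635158, -0.02851565]), 'opening': 0.0855422727638314}
scene [[ 0.51514365 -0.34614909  0.78409683 -0.45996918]
 [-0.85696035 -0.22475074  0.46379529 -0.54996459]
 [ 0.01568402 -0.91086108 -0.41241496  0.59222018]
 [ 0.          0.          0.          1.        ]] [[488.13108958   0.         285.4460921 ]
 [  0.         488.13108958 210.57108113]
 [  0.           0.           1.        ]] [0.03220459 0.         0.         0.         0.        ]
top [[ 0.02193265 -0.99162663  0.12726187  0.36366905]
 [-0.99966037 -0.01996002  0.01675529  0.02826817]
 [-0.01407484 -0.12758613 -0.99172762  1.22217237]
 [ 0.          0.          0.          1.        ]] [[433.63516753   0.         277.13211837]
 [  0.         433.63516753 212.59339202]
 [  0.           0.           1.        ]] [-0.05914829  0.          0.          0.          0.        ]
wrist [[ 0.27162551  0.91851586  0.28731202  0.09524174]
 [ 0.96240151 -0.25870975 -0.0827804   0.62275683]
 [-0.00170469  0.29899479 -0.95425322  0.37302645]
 [ 0.          0.          0.          1.        ]] [[332.64705197   0.         280.72043519]
 [  0.         332.64705197 207.0472107 ]
 [  0.           0.           1.        ]] [-0.02531966  0.          0.          0.          0.        ]
```

View pics/top_a.png

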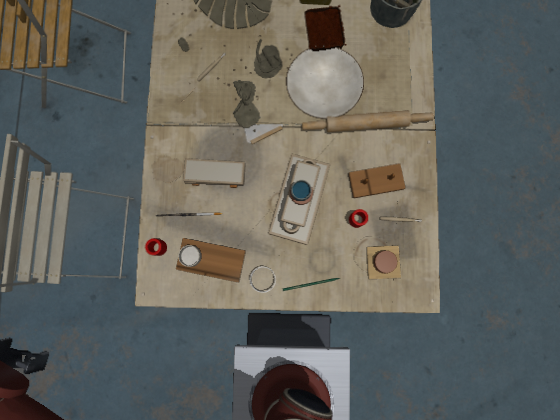

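View pics/scene_a.png

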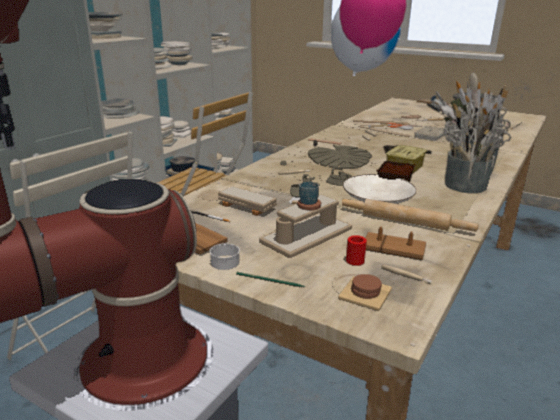

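View pics/wrist_a.png

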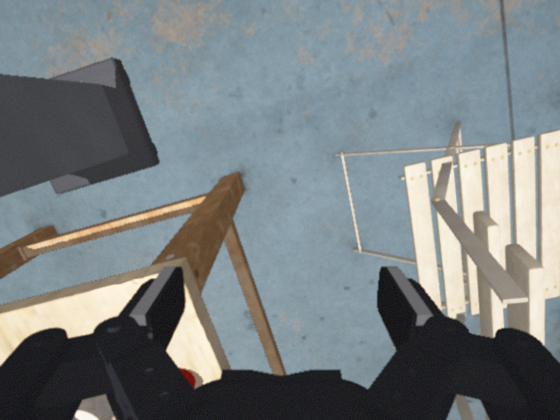

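Top view: stack with the blue cup at (300,190). Ware board at (210,259) with the white cup at (190,256), disc pile at (385,262), batt pile at (214,172), peg board at (376,180). Look-alikes are the red tubes at (358,217) and (155,247), the grey ring at (262,278) and the white bowl at (325,80). I'll check crops before choosing.

Run:
```python
from h import *
d=pickle.load(open("a.pkl","rb"))
c=d["top"]["frame"][140:310,140:440]
s=d["scene"]["frame"][160:310,180:440]
cv2.imwrite("pics/c1.png",cv2.resize(c,(750,425),interpolation=cv2.INTER_CUBIC)[:,:,::-1])
cv2.imwrite("pics/c2.png",cv2.resize(s,(780,450),interpolation=cv2.INTER_CUBIC)[:,:,::-1])
P=cloud(d["top"])
for n,uv in dict(cup=(300,190),wc=(190,256),disc=(385,261),batt=(214,172),peg=(376,180),red=(358,217),ring=(262,278),tbl=(330,250),sh=(278,235),bt=(290,215)).items():
    print(n,P[uv[1],uv[0]].round(4))
```

```text
cup [ 0.5644 -0.0107  0.1237]
wc [0.3909 0.2812 0.0503]
disc [ 0.3891 -0.2493  0.0309]
batt [0.6266 0.2274 0.0378]
peg [ 0.617  -0.2292  0.0167]
red [ 0.5123 -0.1804  0.0022]
ring [0.3356 0.0869 0.0046]
tbl [ 0.4174 -0.1015  0.0045]
sh [0.4556 0.0449 0.0149]
bt [0.5037 0.0134 0.0865]
```

View pics/c1.png

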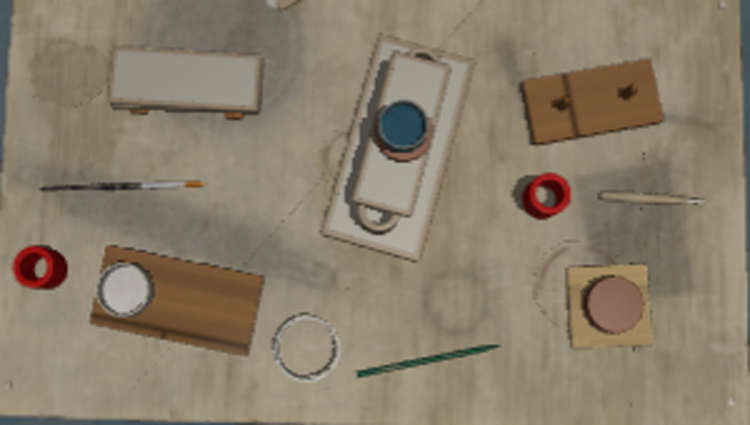

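View pics/c2.png

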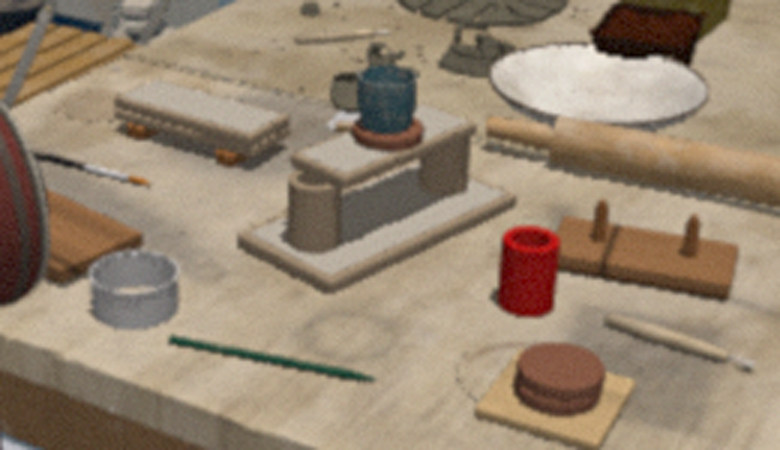

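The crops confirm the stack: blue cup, brown disc, cream batt, and two cream props showing at the batt's ends. The red tubes are decoys. Next I'll measure everything from the top view.

```bash
cat >> h.py <<'E'
from scipy.spatial.transform import Rotation as R
def outline(im,P,win,zlo,zhi,extra=None):
    """mask of cloud points in an xy window and z band; biggest contour pixels"""
    x0,x1,y0,y1=win
    m=(P[...,0]>x0)&(P[...,0]<x1)&(P[...,1]>y0)&(P[...,1]<y1)&(P[...,2]>zlo)&(P[...,2]<zhi)
    if extra is not None: m&=extra
    m=m.astype(np.uint8)
    cs,_=cv2.findContours(m,cv2.RETR_EXTERNAL,cv2.CHAIN_APPROX_NONE)
    c=max(cs,key=cv2.contourArea)
    return c.reshape(-1,2),m
def rect(xy):
    r=cv2.minAreaRect((xy[:,:2]*1000).astype(np.float32)); b=cv2.boxPoints(r)
    e=[b[1]-b[0],b[2]-b[1]]; L=[np.linalg.norm(v) for v in e]; i=int(np.argmax(L))
    a=np.degrees(np.arctan2(e[i][1],e[i][0]))%180
    return np.array(r[0]).round(1),np.array([max(L),min(L)]).round(1),round(a,1)
def circ(xy):
    (c,ax,a)=cv2.fitEllipse((xy[:,:2]*1000).astype(np.float32)); return np.array(c).round(1),np.array(ax).round(1)
def state():
    o=monitor.get_obs(); M=R.from_rotvec(o["tool_rot"]).as_matrix()
    print("t",round(o["t"],2),"tcp",o["tool_pos"].round(4),"F",o["contact_force"].round(1),"op",round(o["opening"],4),"q",o["q"].round(2))
    print("x",M[:,0].round(3),"y",M[:,1].round(3),"z",M[:,2].round(3))
    return o,M
def plan(target,yaw=None):
    """target TCP xyz; yaw (deg) of jaw axis z in the world; tool kept pointing down"""
    o,M=state()
    cur=np.degrees(np.arctan2(M[1,2],M[0,2]))
    if yaw is None: yaw=cur
    y2=cur+((yaw-cur+90)%180-90)
    print("yaw now",cur.round(2),"->",y2)
    a=np.radians(y2); z=np.array([np.cos(a),np.sin(a),0]); y=np.array([0,0,-1.]); x=np.cross(y,z)
    G=np.c_[x,y,z]
    print("turn",(R.from_matrix(M.T@G).as_rotvec()).round(4))
    dw=np.array(target)-o["tool_pos"]
    print("shift cm now-frame",(M.T@dw*100).round(2),"final-frame",(G.T@dw*100).round(2))
E
python3 - <<'E'
from h import *
d=pickle.load(open("a.pkl","rb"));im=d["top"];P=cloud(im)
hsv=cv2.cvtColor(im["frame"],cv2.COLOR_RGB2HSV)
blue=(hsv[...,0]>85)&(hsv[...,0]<125)&(hsv[...,1]>60)
def cm(win,zlo,zhi,z,f,e=None):
    c,m=outline(im,P,win,zlo,zhi,e); return f(onz(im,c,z)),m.sum(), np.nanmedian(P[...,2][m>0]).round(4)
print("cup",cm((.5,.64,-.08,.06),.10,.2,.143,circ))
print("batt",cm((.42,.72,-.12,.1),.075,.2,.086,rect))
print("shelf",cm((.40,.74,-.15,.13),.009,.2,.014,rect))
print("ware",cm((.30,.48,.12,.37),.012,.2,.019,rect))
print("white",cm((.30,.48,.22,.37),.035,.2,.052,circ))
print("disc pile",cm((.3,.48,-.35,-.18),.024,.2,.033,circ))
print("ply",cm((.3,.48,-.35,-.18),.006,.2,.009,rect))
print("battpile",cm((.55,.72,.1,.35),.025,.2,.038,rect))
print("pegboard",cm((.55,.72,-.36,-.14),.010,.2,.018,rect))
c,m=outline(im,P,(.55,.72,-.36,-.14),.030,.2)
n,l,s,ce=cv2.connectedComponentsWithStats(m);
for i in range(1,n): print(s[i],ce[i],np.nanmax(P[l==i],axis=0),np.nanmean(P[l==i],axis=0))
for n,w in dict(r1=(.46,.56,-.24,-.12),r2=(.37,.48,.31,.42),ring=(.29,.40,.04,.14)).items():
    c,m=outline(im,P,w,.02,.2); print(n,circ(P[c[:,1],c[:,0]]),np.nanmax(P[...,2][m>0]))
E
```

```text
cup ((array([559.6, -13.4]), array([52.1, 55.4])), np.uint64(372), np.float64(0.1244))
batt ((array([564.4, -13.7]), array([187.5,  65.8], dtype=float32), np.float32(165.9)), np.uint64(1599), np.float64(0.0878))
shelf ((array([561.3, -13. ]), array([240. , 114.8], dtype=float32), np.float32(165.1)), np.uint64(3400), np.float64(0.0365))
ware ((array([383. , 231.4]), array([181.7,  89.9], dtype=float32), np.float32(80.1)), np.uint64(2212), np.float64(0.0202))
white ((array([392. , 282.2]), array([56.9, 61.9])), np.uint64(475), np.float64(0.0501))
disc pile ((array([ 387.7, -249.6]), array([59. , 61.2])), np.uint64(412), np.float64(0.0337))
ply ((array([ 386.8, -247.5]), array([96.7, 88.7], dtype=float32), np.float32(91.1)), np.uint64(1042), np.float64(0.0123))
battpile ((array([628.7, 227.9]), array([172.1,  69.3], dtype=float32), np.float32(88.1)), np.uint64(1430), np.float64(0.0385))
pegboard ((array([ 616.7, -230.2]), array([152.4,  76. ], dtype=float32), np.float32(101.5)), np.uint64(1406), np.float64(0.0186))
[389 173   6   6  24] [391.625      175.79166667] [ 0.63154251 -0.26124357  0.05873965] [ 0.62349899 -0.26627571  0.04657272]
[363 178   5   6  22] [365.  180.5] [ 0.61458527 -0.18773841  0.05854673] [ 0.60856585 -0.19226882  0.04703794]
r1 (array([ 505.1, -173.8]), array([41.7, 44.4])) 0.06502546749414373
r2 (array([414.2, 381.6]), array([44.4, 45. ])) 0.06694964086902622
ring (array([333. ,  84.1]), array([68.5, 69.4])) 0.0379990156534058
```

Run:
```python
from h import *
plan([.56,-.013,.26],-14.5)
o,M=state()
im=pickle.load(open("a.pkl","rb"))["wrist"];T=np.array(im["cam_to_world"])
print("cam in tool",(M.T@(T[:3,3]-o["tool_pos"])).round(4)); print((M.T@T[:3,:3]).round(3))
```

```text
t 0.15 tcp [0.1694 0.6011 0.1999] F [-0.7  0.   0.2] op 0.0855 q [ 1.18  0.05  1.61  0.    1.48 -0.12]
x [ 0.962 -0.271 -0.   ] y [-0.001 -0.001 -1.   ] z [ 0.271  0.962 -0.002]
yaw now 74.26 -> -14.5
turn [1.4000e-03 1.5491e+00 1.1000e-03]
shift cm now-frame [ 54.26  -5.94 -48.51] final-frame [49.67 -6.01 53.19]
t 0.15 tcp [0.1694 0.6011 0.1999] F [-0.7  0.   0.2] op 0.0855 q [ 1.18  0.05  1.61  0.    1.48 -0.12]
x [ 0.962 -0.271 -0.   ] y [-0.001 -0.001 -1.   ] z [ 0.271  0.962 -0.002]
cam in tool [-0.0773 -0.1731  0.0005]
[[ 0.     0.954  0.299]
 [ 0.    -0.299  0.954]
 [ 1.    -0.    -0.   ]]
```

Call:
{"name": "servo_tool", "arguments": {"commands": [0,0,0,2,-0.5,-2,1,0,0,0,3.3,-0.5,-3.2,1,0,0,0,3.3,-0.5,-3.2,1,0,0,0,3.3,-0.5,-3.2,1,0,0,0,3.3,-0.5,-3.2,1,0,0,0,3.3,-0.5,-3.2,1,0,0,0,3.3,-0.5,-3.2,1,0,0,0,3.3,-0.5,-3.2,1,0,0,0,3.3,-0.5,-3.2,1,0,0,0,3.3,-0.5,-3.2,1,0,0,0,3.3,-0.5,-3.2,1,0,0,0,3.3,-0.5,-3.2,1,0,0,0,3.3,-0.5,-3.2,1,0,0,0,3.3,0,-3,1,0,0,0,2,0,-2,1,0,0,0,0,0,0,1]}}

```text
t: 1.75
tool_pos: [0.5075, 0.014, 0.2636]
tool_rot: [-1.567, 0.213, -0.212]
contact_force: [0.2, 0.4, -0.1]
opening: 0.0853
```

Run:
```python
from h import *
plan([.53,-.005,.26],75.5)
```

```text
t 1.75 tcp [0.5075 0.014  0.2636] F [ 0.2  0.4 -0.1] op 0.0853 q [-0.11 -0.26  1.8  -0.01  1.6  -1.42]
x [ 0.964 -0.267  0.001] y [-0.001 -0.007 -1.   ] z [ 0.267  0.964 -0.007]
yaw now 74.49 -> 75.5
turn [ 0.0066 -0.0176  0.0005]
shift cm now-frame [ 2.68  0.37 -1.23] final-frame [ 2.66  0.36 -1.28]
```

Very good tracking. One small correction, then look.

Call:
{"name": "servo_tool", "arguments": {"commands": [0.006,-0.018,0,2.6,0.3,-1.3,1,0,0,0,0,0,0,1,0,0,0,0,0,0,1]}}

```text
t: 2.05
tool_pos: [0.5285, -0.005, 0.2596]
tool_rot: [-1.561, 0.2, -0.197]
contact_force: [-0.4, 0.1, 0.1]
opening: 0.0855
```

Run:
```python
from h import *
state(); grab(("wrist",),"b")
```

```text
t 2.05 tcp [ 0.5285 -0.005   0.2596] F [-0.4  0.1  0.1] op 0.0855 q [-0.15 -0.21  1.76  0.    1.59 -1.47]
x [ 0.968 -0.25  -0.003] y [-0.002  0.001 -1.   ] z [0.25  0.968 0.001]
```

View pics/wrist_b.png

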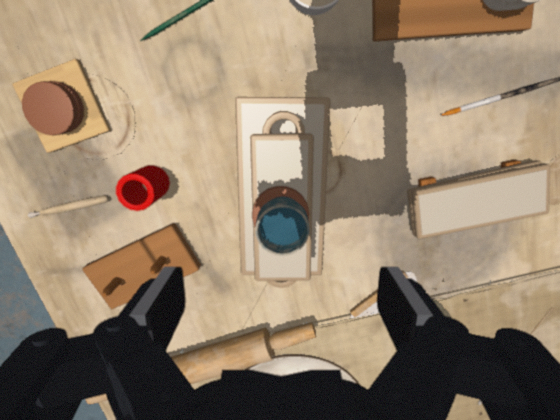

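The wrist view shows the stack upright, with the cup at (283,225), the disc behind it at (282,200), the batt from (253,135) to (310,280), the near prop at (284,125) and the far prop at (281,282). The disc pile, peg board and batt pile are also visible.

```bash
cat > m.py <<'E'
from h import *
import sys
d=pickle.load(open(sys.argv[1]+".pkl","rb"));im=d["wrist"];P=cloud(im)
hsv=cv2.cvtColor(im["frame"],cv2.COLOR_RGB2HSV)
blue=(hsv[...,0]>85)&(hsv[...,0]<125)&(hsv[...,1]>60)
brown=((hsv[...,0]<14)|(hsv[...,0]>170))&(hsv[...,1]>60)
def cm(win,zlo,zhi,z,f,e=None):
    c,m=outline(im,P,win,zlo,zhi,e); return f(onz(im,c,z)),m.sum(), np.nanmedian(P[...,2][m>0]).round(4)
E
python3 - b <<'E'
exec(open("m.py").read())
print("cup rim depth", cm((.5,.64,-.08,.06),.135,.2,.143,circ))
print("cup", cm((.5,.64,-.08,.06),.105,.2,.143,circ))
c,m=outline(im,P,(.5,.64,-.08,.06),.090,.2,None); print("disc+cup pts",circ(onz(im,c,.098)))
print("batt",cm((.42,.72,-.12,.1),.078,.2,.086,rect))
print("shelf",cm((.40,.74,-.15,.13),.009,.2,.014,rect))
print("disc pile",cm((.3,.48,-.35,-.18),.024,.2,.033,circ))
print("battpile",cm((.55,.72,.1,.35),.025,.2,.038,rect))
print("pegboard",cm((.5,.72,-.36,-.14),.012,.027,.018,rect))
c,m=outline(im,P,(.55,.72,-.36,-.14),.030,.2)
n,l,s,ce=cv2.connectedComponentsWithStats(m);
for i in range(1,n): print(s[i],ce[i],np.nanmax(P[l==i],axis=0),np.nanmean(P[l==i],axis=0))
e=cv2.Canny(im["frame"],60,150)
b=cv2.resize(im["frame"][80:300,200:360],(480,660)[::1],interpolation=cv2.INTER_CUBIC)[:600]
cv2.imwrite("pics/c3.png",b[:,:,::-1])
E
```

```text
cup rim depth ((array([563.1, -12.3]), array([50. , 52.7])), np.uint64(677), np.float64(0.1426))
cup ((array([561. , -11.8]), array([49.9, 57.8])), np.uint64(2524), np.float64(0.1243))
disc+cup pts (array([570.9, -15.3]), array([61.1, 79.9]))
batt ((array([564.3, -12.5]), array([168.1,  65.7], dtype=float32), np.float32(165.8)), np.uint64(8750), np.float64(0.0871))
shelf ((array([571.4, -14.3]), array([258.1, 114.5], dtype=float32), np.float32(165.1)), np.uint64(16128), np.float64(0.0854))
disc pile ((array([ 390.2, -247.8]), array([60.5, 65.2])), np.uint64(2364), np.float64(0.0331))
battpile ((array([626.7, 227.2]), array([174. ,  70.6], dtype=float32), np.float32(87.6)), np.uint64(7007), np.float64(0.0385))
pegboard ((array([ 616.4, -229. ]), array([153.3,  75.8], dtype=float32), np.float32(101.7)), np.uint64(4450), np.float64(0.0181))
[150 259  14  15 136] [156.55147059 266.13235294] [ 0.615008   -0.18778607  0.05604208] [ 0.60847594 -0.19159017  0.04462331]
[103 281  14  16 142] [109.40140845 288.41549296] [ 0.63037445 -0.2611406   0.05625987] [ 0.6237338  -0.26484934  0.04490957]
```

View pics/c3.png

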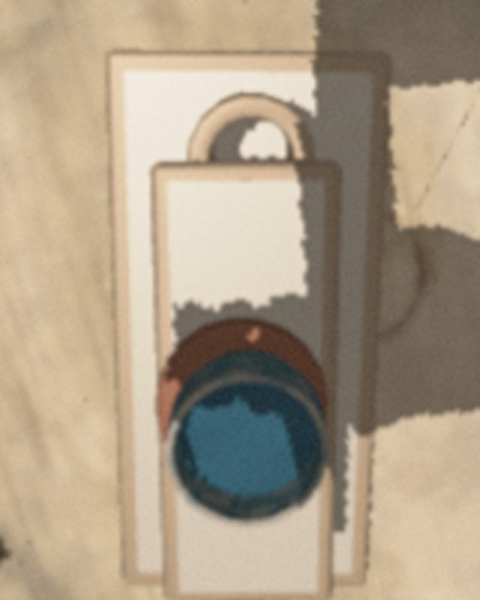

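Call:
{"name": "servo_tool", "arguments": {"commands": [0,0,0,3.5,0,0.15,1,0,0,0,0,3,0,1,0,0,0,0,3,0,1,0,0,0,0,3,0,1,0,0,0,0,3,0,1,0,0,0,0,0,0,1]}}

```text
t: 2.7
tool_pos: [0.5612, -0.0048, 0.1379]
tool_rot: [-1.56, 0.191, -0.192]
contact_force: [-1.5, 0.8, -0.1]
opening: 0.0857
```

Run:
```python
from h import *
plan([.5625,-.0123,.106],75.5)
grab(("wrist",),"c")
```

```text
t 2.7 tcp [ 0.5612 -0.0048  0.1379] F [-1.5  0.8 -0.1] op 0.0857 q [-0.14 -0.05  1.83  0.    1.37 -1.47]
x [ 0.97  -0.242  0.001] y [ 0.001  0.002 -1.   ] z [0.242 0.97  0.002]
yaw now 76.01 -> 75.5
turn [-0.0021  0.0089  0.0005]
shift cm now-frame [ 0.31  3.19 -0.7 ] final-frame [ 0.32  3.19 -0.69]
```

View pics/wrist_c.png

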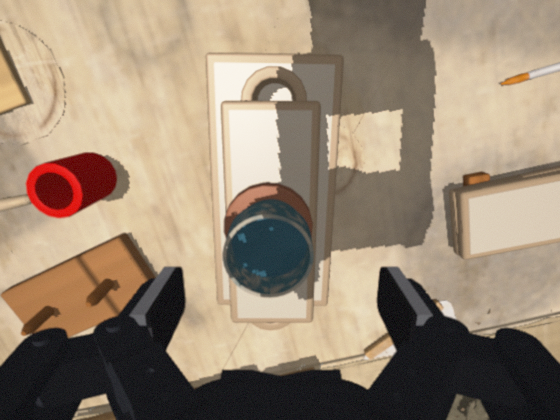

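Cup at (268,245), level with the fingers' row but about 7 mm to the side, which matches the computed offset. Correcting, then descending.

Call:
{"name": "servo_tool", "arguments": {"commands": [-0.002,0.008,0,0.3,0,-0.7,1,0,0,0,0.1,1,-0.2,1,0,0,0,0,1,0,1,0,0,0,0,1,0,1,0,0,0,0,0,0,1]}}

```text
t: 3.25
tool_pos: [0.569, -0.0152, 0.1165]
tool_rot: [-1.562, 0.184, -0.211]
contact_force: [0.4, -0.6, -0.7]
opening: 0.0854
```

Run:
```python
from h import *
plan([.5625,-.0123,.106],75.5)
```

```text
t 3.25 tcp [ 0.569  -0.0152  0.1165] F [ 0.4 -0.6 -0.7] op 0.0854 q [-0.16 -0.02  1.84  0.    1.31 -1.48]
x [ 0.968 -0.249  0.017] y [ 0.017 -0.002 -1.   ] z [0.249 0.969 0.002]
yaw now 75.59 -> 75.5
turn [-0.0018  0.0015  0.0168]
shift cm now-frame [-0.72  1.04  0.12] final-frame [-0.7   1.05  0.12]
```

Call:
{"name": "servo_tool", "arguments": {"commands": [-0.002,0,0.016,-0.7,0,0.1,1,0,0,0,0,1,0,1,0,0,0,0,0,0,1,0,0,0,0,0,0,1]}}

```text
t: 3.65
tool_pos: [0.562, -0.0123, 0.1056]
tool_rot: [-1.562, 0.198, -0.197]
contact_force: [-0.5, -0.4, -0.6]
opening: 0.0855
```

Run:
```python
from h import *
plan([.5625,-.0123,.106],75.5)
plan([.5625,-.0123,.106],75.5)
```

```text
t 3.65 tcp [ 0.562  -0.0123  0.1056] F [-0.5 -0.4 -0.6] op 0.0855 q [-0.15 -0.02  1.85 -0.    1.31 -1.47]
x [ 0.969 -0.249 -0.001] y [-0.001 -0.    -1.   ] z [ 0.249  0.969 -0.   ]
yaw now 75.58 -> 75.5
turn [ 0.0003  0.0014 -0.0005]
shift cm now-frame [ 0.05 -0.04  0.01] final-frame [ 0.05 -0.04  0.01]
t 3.65 tcp [ 0.562  -0.0123  0.1056] F [-0.5 -0.4 -0.6] op 0.0855 q [-0.15 -0.02  1.85 -0.    1.31 -1.47]
x [ 0.969 -0.249 -0.001] y [-0.001 -0.    -1.   ] z [ 0.249  0.969 -0.   ]
yaw now 75.58 -> 75.5
turn [ 0.0003  0.0014 -0.0005]
shift cm now-frame [ 0.05 -0.04  0.01] final-frame [ 0.05 -0.04  0.01]
```

Call:
{"name": "servo_tool", "arguments": {"commands": [0,0,0,0,0,0,0.7,0,0,0,0,0,0,0.6,0,0,0,0,0,0,0.5,0,0,0,0,0,0,0.4,0,0,0,0,0,0,0.3,0,0,0,0,0,0,0.3,0,0,0,0,0,0,0.3,0,0,0,0,0,0,0.3], "grip_force": 30}}

```text
t: 4.45
tool_pos: [0.5624, -0.0125, 0.1063]
tool_rot: [-1.562, 0.197, -0.198]
contact_force: [0.4, -1.2, -1.0]
opening: 0.0483
```

Run:
```python
from h import *
plan([.5625,-.0123,.106],75.5)
grab(("wrist",),"d")
```

```text
t 4.45 tcp [ 0.5624 -0.0125  0.1063] F [ 0.4 -1.2 -1. ] op 0.0483 q [-0.15 -0.02  1.85 -0.    1.31 -1.47]
x [ 0.968 -0.249  0.   ] y [ 0.    -0.001 -1.   ] z [ 0.249  0.968 -0.001]
yaw now 75.58 -> 75.5
turn [0.0005 0.0014 0.0004]
shift cm now-frame [0.01 0.03 0.02] final-frame [0.01 0.03 0.02]
```

View pics/wrist_d.png

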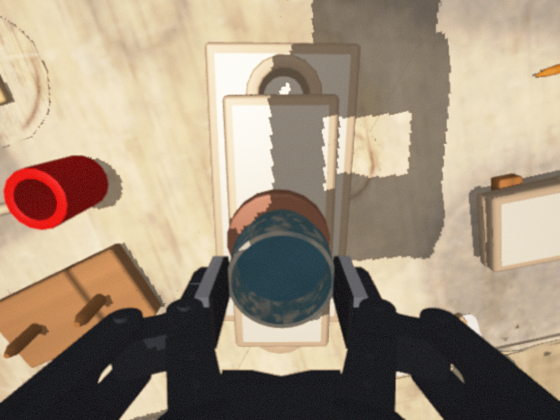

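The cup is gripped between the pads at (228–335, 270), opening 48 mm. Lifting.

Call:
{"name": "servo_tool", "arguments": {"commands": [0,0,0,0,-0.4,0,0.3,0,0,0,0,-0.8,0,0.3,0,0,0,0,-1.5,0,0.3,0,0,0,0,-2,0,0.3,0,0,0,0,-2,0,0.3,0,0,0,0,-2,0,0.3,0,0,0,0,-1,0,0.3,0,0,0,0,0,0,0.3,0,0,0,0,0,0,0.3]}}

```text
t: 5.4
tool_pos: [0.5628, -0.0123, 0.2132]
tool_rot: [-1.562, 0.194, -0.201]
contact_force: [-0.2, -0.7, -0.8]
opening: 0.0485
```

Run:
```python
from h import *
plan([.3755,.1875,.19],80)
grab(("wrist",'top'),"e")
```

```text
t 5.4 tcp [ 0.5628 -0.0123  0.2132] F [-0.2 -0.7 -0.8] op 0.0485 q [-0.15 -0.1   1.75 -0.    1.5  -1.47]
x [ 0.969 -0.249  0.004] y [ 0.004 -0.001 -1.   ] z [ 0.249  0.969 -0.   ]
yaw now 75.59 -> 80.0
turn [ 0.0002 -0.077   0.0039]
shift cm now-frame [-23.12   2.23  14.69] final-frame [-21.91   2.32  16.43]
```

View pics/wrist_e.png

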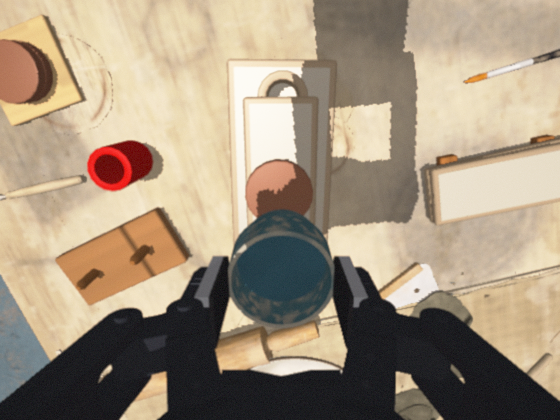

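```bash
python3 - e <<'E'
exec(open("m.py").read())
tcp=np.array([.5628,-.0123,.2132])
hh=(P[...,2]>tcp[2]+.03)&(P[...,2]<tcp[2]+.045)
c,m=outline(im,P,(.5,.62,-.07,.05),tcp[2]+.031,tcp[2]+.045,blue|True)
m2=np.zeros_like(m); 
print(circ(onz(im,c,tcp[2]+.037)), cv2.boundingRect(c))
# left/right extremes of blue region in rows
b=(blue).astype(np.uint8); b[:200]=0;b[:,:200]=0;b[:,360:]=0
cc,_=cv2.findContours(b,0,1); k=max(cc,key=cv2.contourArea); print(cv2.boundingRect(k))
(x,y),r=cv2.minEnclosingCircle(k[k[:,0,1]>265]); print(x,y,r, onz(im,[[x,y]],tcp[2]+.037))
# disc on the batt
c,m=outline(im,P,(.5,.64,-.08,.06),.093,.105,brown); print("disc",circ(onz(im,c,.098)),len(c))
p=onz(im,c,.098); print(cv2.minEnclosingCircle((p[:,:2]*1000).astype(np.float32)))
E
```

```text
(array([562.9, -11.8]), array([51.1, 57. ])) (209, 226, 144, 102)
(233, 236, 98, 80)
281.2581481933594 280.68011474609375 49.149967193603516 [[ 0.56386903 -0.01177319  0.2502    ]]
disc (array([559.5, -13.2]), array([51.1, 63. ])) 188
((563.1884765625, -13.906058311462402), 30.63639259338379)
```

Call:
{"name": "servo_tool", "arguments": {"commands": [0,-0.04,0,-1,0,0.7,0.3,0,-0.037,0.004,-2,0,1.5,0.3,0,0,0,-2.7,0,2,0.3,0,0,0,-2.7,0,2,0.3,0,0,0,-2.7,0,2,0.3,0,0,0,-2.7,0,2,0.3,0,0,0,-2.7,0,2,0.3,0,0,0,-2.7,0.5,2,0.3,0,0,0,-1.5,0.5,1.2,0.3,0,0,0,-0.6,0.5,0.5,0.3,0,0,0,0,0,0,0.3,0,0,0,0,0,0,0.3]}}

```text
t: 6.7
tool_pos: [0.3611, 0.1902, 0.185]
tool_rot: [-1.568, 0.14, -0.101]
contact_force: [-0.5, 0.1, -0.4]
opening: 0.0482
```

Run:
```python
from h import *
plan([.3755,.1875,.19],80)
grab(("wrist",'scene'),"f")
```

```text
t 6.7 tcp [0.3611 0.1902 0.185 ] F [-0.5  0.1 -0.4] op 0.0482 q [ 0.3  -0.48  2.09  0.01  1.55 -1.12]
x [ 0.988 -0.153 -0.024] y [-0.024  0.001 -1.   ] z [ 0.153  0.988 -0.003]
yaw now 81.21 -> 80.0
turn [ 0.0031  0.021  -0.0243]
shift cm now-frame [ 1.46 -0.54 -0.05] final-frame [ 1.47 -0.5  -0.02]
```

View pics/wrist_f.png

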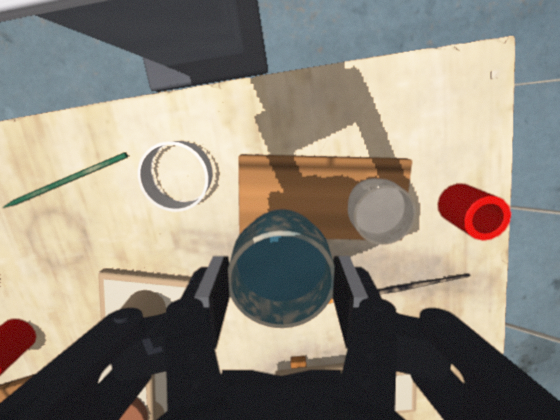

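The board shows at (240–410, 155–240), the white cup at (381,210) and the ring at (177,175), clear of the fingers. I'll re-measure the board from here.

```bash
python3 - f <<'E'
exec(open("m.py").read())
wht=hsv[...,1]<70
print("white rim",cm((.33,.48,.23,.34),.042,.2,.052,circ))
c,m=outline(im,P,(.30,.48,.12,.335),.012,.03); p=onz(im,c,.019); print(rect(p))
u=np.radians(80); a=np.array([np.cos(u),np.sin(u)]); b=np.array([np.sin(u),-np.cos(u)])
s=p[:,:2]@a*1000; t=p[:,:2]@b*1000; print("along",s.min(),s.max(),"across",t.min(),t.max())
# corners
for k in [(240,157),(410,160),(240,238)]: print(onz(im,[k],.019))
E
```

```text
white rim ((array([396.2, 283.9]), array([59.8, 70. ])), np.uint64(3415), np.float64(0.0495))
(array([383.8, 232.1]), array([179.7,  90.4], dtype=float32), np.float32(80.0))
along 205.35768892345337 385.10047139973483 across 292.43665135412016 382.8263750191585
[[0.32667561 0.15357659 0.019     ]]
[[0.35621582 0.32568865 0.019     ]]
[[0.41380024 0.13706008 0.019     ]]
```

Call:
{"name": "servo_tool", "arguments": {"commands": [0.003,0.021,-0.024,1.5,0,-0.05,0.3,0,0,0,0,0,0,0.3,0,0,0,0,2,0,0.3,0,0,0,0,3,0,0.3,0,0,0,0,3,0,0.3,0,0,0,0,2,0,0.3,0,0,0,0,2,0,0.3,0,0,0,0,1.2,0,0.3,0,0,0,0,0,0,0.3,0,0,0,0,0,0,0.3]}}

```text
t: 7.8
tool_pos: [0.3864, 0.1835, 0.0526]
tool_rot: [-1.564, 0.14, -0.156]
contact_force: [0.2, -1.1, -1.0]
opening: 0.0483
```

Run:
```python
from h import *
plan([.3758,.1875,.028],80)
```

```text
t 7.8 tcp [0.3864 0.1835 0.0526] F [ 0.2 -1.1 -1. ] op 0.0483 q [ 0.27 -0.31  2.2  -0.    1.24 -1.11]
x [ 0.982 -0.187  0.009] y [ 0.01   0.001 -1.   ] z [0.187 0.982 0.003]
yaw now 79.2 -> 80.0
turn [-0.0027 -0.014   0.0094]
shift cm now-frame [-1.14  2.45  0.19] final-frame [-1.11  2.46  0.21]
```

Call:
{"name": "servo_tool", "arguments": {"commands": [-0.003,-0.014,0.009,-1.1,0,0.2,0.3,0,0,0,0,0,0,0.3,0,0,0,0,0.7,0,0.3,0,0,0,0,0.7,0,0.3,0,0,0,0,0,0,0.3,0,0,0,0,0,0,0.3]}}

```text
t: 8.4
tool_pos: [0.378, 0.1889, 0.0414]
tool_rot: [-1.564, 0.13, -0.141]
contact_force: [0.6, -0.0, -1.0]
opening: 0.0482
```

Run:
```python
from h import *
plan([.3758,.1875,.028],80)
```

```text
t 8.4 tcp [0.378  0.1889 0.0414] F [ 0.6 -0.  -1. ] op 0.0482 q [ 0.29 -0.31  2.22 -0.    1.23 -1.11]
x [ 0.985 -0.172  0.006] y [ 0.007  0.002 -1.   ] z [0.172 0.985 0.003]
yaw now 80.09 -> 80.0
turn [-0.0029  0.0016  0.0064]
shift cm now-frame [-0.2   1.34 -0.18] final-frame [-0.2   1.34 -0.18]
```

Call:
{"name": "servo_tool", "arguments": {"commands": [-0.003,0,0.006,-0.2,0,-0.2,0.3,0,0,0,0,0.5,0,0.3,0,0,0,0,0.4,0,0.3,0,0,0,0,0.2,0,0.3,0,0,0,0,0,0,0.3,0,0,0,0,0,0,0.3]}}

```text
t: 9.0
tool_pos: [0.3755, 0.187, 0.0292]
tool_rot: [-1.567, 0.137, -0.136]
contact_force: [-0.2, 0.0, -0.4]
opening: 0.0481
```

Run:
```python
from h import *
plan([.3758,.1875,.028],80)
```

```text
t 9.0 tcp [0.3755 0.187  0.0292] F [-0.2  0.  -0.4] op 0.0481 q [ 0.28 -0.29  2.23 -0.    1.21 -1.11]
x [ 0.985 -0.172 -0.001] y [-0.001 -0.001 -1.   ] z [ 0.172  0.985 -0.001]
yaw now 80.08 -> 80.0
turn [ 0.0007  0.0013 -0.0006]
shift cm now-frame [0.02 0.12 0.06] final-frame [0.02 0.12 0.06]
```

Call:
{"name": "servo_tool", "arguments": {"commands": [0,0,0,0,0.1,0.05,0.3,0,0,0,0,0.05,0,0.3,0,0,0,0,0.05,0,0.3,0,0,0,0,0,0,0.3]}}

```text
t: 9.4
tool_pos: [0.3759, 0.1876, 0.0274]
tool_rot: [-1.567, 0.136, -0.136]
contact_force: [0.3, -0.2, -1.7]
opening: 0.0484
```

Run:
```python
from h import *
plan([.3758,.1875,.028],80)
```

```text
t 9.4 tcp [0.3759 0.1876 0.0274] F [ 0.3 -0.2 -1.7] op 0.0484 q [ 0.29 -0.29  2.23 -0.    1.2  -1.11]
x [ 0.985 -0.172  0.   ] y [ 0. -0. -1.] z [ 0.172  0.985 -0.   ]
yaw now 80.08 -> 80.0
turn [0.0004 0.0014 0.0001]
shift cm now-frame [-0.01 -0.06 -0.02] final-frame [-0.01 -0.06 -0.02]
```

Call:
{"name": "servo_tool", "arguments": {"commands": [0,0,0,0,0.05,0,0.3,0,0,0,0,0.05,0,0.3,0,0,0,0,0.05,0,0.3,0,0,0,0,0,0,0.3]}}

```text
t: 9.8
tool_pos: [0.3764, 0.1876, 0.0275]
tool_rot: [-1.567, 0.136, -0.136]
contact_force: [-0.8, -0.5, 0.4]
opening: 0.0482
```

Call:
{"name": "servo_tool", "arguments": {"commands": [0,0,0,0,0.1,0,0.3,0,0,0,0,0.1,0,0.3,0,0,0,0,0,0,0.3]}}

```text
t: 10.1
tool_pos: [0.3775, 0.1878, 0.0276]
tool_rot: [-1.567, 0.135, -0.137]
contact_force: [0.7, 0.4, -0.7]
opening: 0.0484
```

Run:
```python
from h import *
state(); d=grab(("wrist",'scene'),"g")
im=d["wrist"];P=cloud(im)
c,m=outline(im,P,(.33,.42,.14,.23),.045,.1); z=P[...,2][m>0]; print(np.percentile(z,[50,80,90,95,99]).round(4))
f=d["scene"]["frame"][190:290,150:290]; cv2.imwrite("pics/c4.png",cv2.resize(f,(700,500),interpolation=2)[:,:,::-1])
```

```text
t 10.1 tcp [0.3775 0.1878 0.0276] F [ 0.7  0.4 -0.7] op 0.0484 q [ 0.29 -0.28  2.22 -0.    1.2  -1.11]
x [ 0.985 -0.172  0.002] y [ 0.001 -0.001 -1.   ] z [ 0.172  0.985 -0.001]
[0.064  0.0861 0.0943 0.098  0.0991]
```

View pics/c4.png

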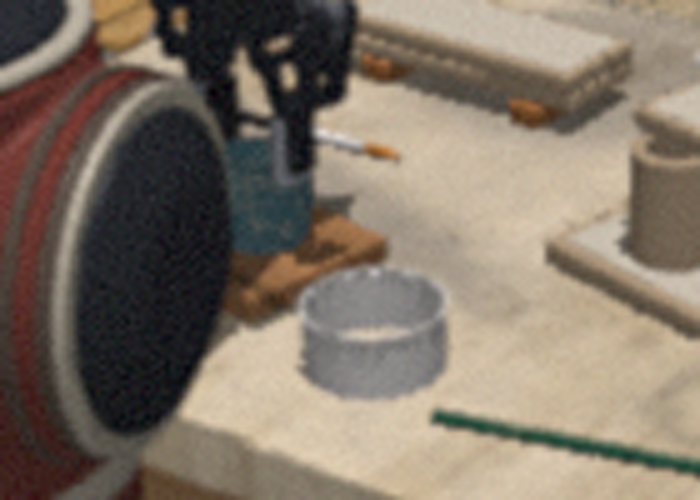

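The cup stands on the board; its rim height measures 0.064, as it must be. Releasing gently.

Call:
{"name": "servo_tool", "arguments": {"commands": [0,0,0,0,0,0,0.6,0,0,0,0,0,0,0.65,0,0,0,0,0,0,0.72,0,0,0,0,0,0,0.75,0,0,0,0,-0.5,0,0.75,0,0,0,0,-2,0,0.75,0,0,0,0,-3,0,0.75,0,0,0,0,-4,0,1,0,0,0,0,-4,0,1,0,0,0,0,-2,0,1,0,0,0,0,0,0,1]}}

```text
t: 11.3
tool_pos: [0.3754, 0.1875, 0.1873]
tool_rot: [-1.568, 0.137, -0.135]
contact_force: [-0.4, -0.1, 0.5]
opening: 0.0856
```

Run:
```python
from h import *
plan([.525,-.005,.25],75.5)
d=grab(("wrist",'top'),"i")
im=d["top"];P=cloud(im)
c,m=outline(im,P,(.33,.42,.14,.23),.045,.1); print(circ(onz(im,c,.064)))
im=d["wrist"];P=cloud(im)
c,m=outline(im,P,(.33,.42,.14,.23),.055,.1); print(circ(onz(im,c,.064)))
```

```text
t 11.3 tcp [0.3754 0.1875 0.1873] F [-0.4 -0.1  0.5] op 0.0856 q [ 0.29 -0.47  2.08 -0.    1.53 -1.11]
x [ 0.985 -0.172 -0.001] y [-0.001 -0.001 -1.   ] z [ 0.172  0.985 -0.001]
yaw now 80.09 -> 75.5
turn [ 0.0014  0.0801 -0.001 ]
shift cm now-frame [ 18.04  -6.27 -16.4 ] final-frame [ 19.3   -6.27 -14.89]
(array([391.5, 168.5]), array([ 8.1, 18.7]))
(array([378.8, 188.1]), array([49.7, 52. ]))
```

View pics/wrist_i.png

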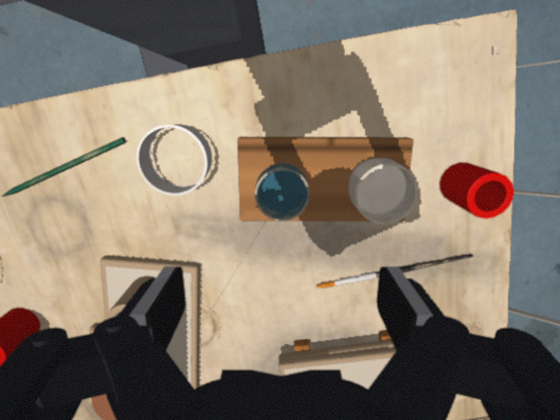

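Cup at (282,190), upright and centred on the free half. Moving back to the stack for the disc, turning the jaws along the batt.

Call:
{"name": "servo_tool", "arguments": {"commands": [0,0,0,1.5,-0.4,-1,1,0,0,0,3,-0.5,-2,1,0,0,0,3,-0.5,-2,1,0,0,0,3,-0.5,-2,1,0,0,0,3,-0.5,-2,1,0,0,0,3,-0.4,-2,1,0,0,0,3,-0.4,-2,1,0,0,0,2,0,-1.3,1,0,0.15,0,0,0,0,1,0,0.15,0,0,0,0,1,0,0.15,0,0,0,0,1,0,0.15,0,0,0,0,1,0,0.15,0,0,0,0,1,0,0.15,0,0,0,0,1,0,0.15,0,0,0,0,1,0,0.15,0,0,0,0,1,0,0.15,0,0,0,0,1,0,0.15,0,0,0,0,1,0,0.15,0,0,0,0,1,0,0,0,0,0,0,1]}}

```text
t: 13.4
tool_pos: [0.5392, 0.0028, 0.1519]
tool_rot: [-1.158, 1.463, -1.35]
contact_force: [-0.1, -0.6, 0.5]
opening: 0.0855
```

Run:
```python
from h import *
plan([.568,.006,.22],-14.4)
```

```text
t 13.4 tcp [0.5392 0.0028 0.1519] F [-0.1 -0.6  0.5] op 0.0855 q [-0.13 -0.04  1.79 -0.01  1.49  0.12]
x [-0.247 -0.969  0.019] y [-0.097  0.005 -0.995] z [ 0.964 -0.248 -0.095]
yaw now -14.4 -> -14.399999999999995
turn [0.0951 0.0009 0.0193]
shift cm now-frame [-0.89 -7.06  2.06] final-frame [-1.02 -6.81  2.71]
```

Call:
{"name": "servo_tool", "arguments": {"commands": [0.095,0,0.019,0,-3,1,1,0,0,0,0,0,0,1,0,0,0,-1,-3,1.5,1,0,0,0,0,0,0,1,0,0,0,0,0,0,1]}}

```text
t: 13.9
tool_pos: [0.5622, 0.0071, 0.1985]
tool_rot: [-1.103, 1.397, -1.372]
contact_force: [-0.1, 0.5, -0.8]
opening: 0.0855
```

```bash
python3 - <<'E'
from h import *
plan([.568,.006,.22],-14.4)
grab(("wrist",),"j")
E
python3 - j <<'E'
exec(open("m.py").read())
c,m=outline(im,P,(.5,.64,-.08,.06),.092,.105); print("disc",circ(onz(im,c,.098)),m.sum())
p=onz(im,c,.098); print(cv2.minEnclosingCircle((p[:,:2]*1000).astype(np.float32)))
print("batt",cm((.42,.72,-.12,.1),.078,.2,.086,rect))
E
```

```text
t 13.9 tcp [0.5622 0.0071 0.1985] F [-0.1  0.5 -0.8] op 0.0855 q [-0.12 -0.08  1.75 -0.    1.49  0.12]
x [-0.234 -0.972  0.002] y [-0.02   0.002 -1.   ] z [ 0.972 -0.234 -0.02 ]
yaw now -13.56 -> -14.399999999999997
turn [0.02   0.0147 0.0026]
shift cm now-frame [-0.02 -2.16  0.54] final-frame [-0.04 -2.15  0.59]
disc (array([563.9, -13.4]), array([60.3, 61.5])) 3698
((563.9029541015625, -13.348861694335938), 31.122222900390625)
batt ((array([564.7, -14. ]), array([168.8,  72.2], dtype=float32), np.float32(165.8)), np.uint64(13101), np.float64(0.0868))
```

View pics/wrist_j.png

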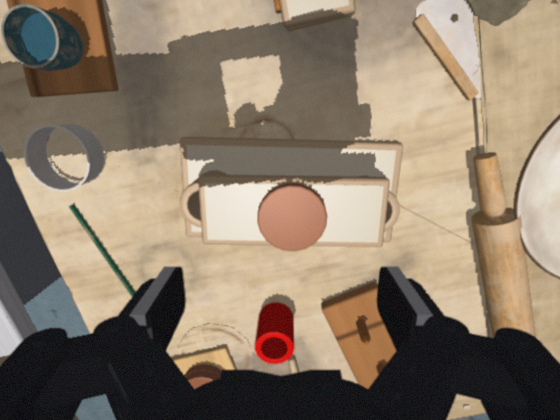

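Disc fully seen at (292,216), centre (0.5639, -0.0134), 61 mm across. It lies along the batt. Going down.

Call:
{"name": "servo_tool", "arguments": {"commands": [0.02,0.015,0.003,0,0,0.5,1,0,0,0,2,0,0,1,0,0,0,0,3,0,1,0,0,0,0,3,0,1,0,0,0,0,0,0,1,0,0,0,0,0,0,1]}}

```text
t: 14.55
tool_pos: [0.5625, -0.0148, 0.1352]
tool_rot: [-1.076, 1.389, -1.394]
contact_force: [0.1, -0.3, 0.3]
opening: 0.0854
```

Run:
```python
from h import *
plan([.5639,-.0134,.095],-14.2)
```

```text
t 14.55 tcp [ 0.5625 -0.0148  0.1352] F [ 0.1 -0.3  0.3] op 0.0854 q [-0.16 -0.05  1.83  0.    1.36  0.09]
x [-0.249 -0.968 -0.001] y [ 0.004 -0.    -1.   ] z [ 0.968 -0.249  0.004]
yaw now -14.42 -> -14.199999999999996
turn [-0.0036 -0.0039 -0.0008]
shift cm now-frame [-0.17  4.02  0.09] final-frame [-0.17  4.02  0.1 ]
```

Call:
{"name": "servo_tool", "arguments": {"commands": [-0.003,-0.004,0,-0.2,1,0.1,0.85,0,0,0,0,0,0,0.85,0,0,0,0,1.2,0,0.85,0,0,0,0,1.2,0,0.85,0,0,0,0,0.5,0,0.85,0,0,0,0,0,0,0.85,0,0,0,0,0,0,0.85]}}

```text
t: 15.25
tool_pos: [0.5666, -0.013, 0.0968]
tool_rot: [-1.077, 1.384, -1.391]
contact_force: [0.0, 0.4, 0.2]
opening: 0.0727
```

Run:
```python
from h import *
plan([.5639,-.0134,.085],-14.2)
grab(("scene","wrist"),"k")
d=pickle.load(open("k.pkl","rb"))
f=d["scene"]["frame"][160:260,240:380]; cv2.imwrite("pics/c5.png",cv2.resize(f,(700,500),interpolation=2)[:,:,::-1])
```

```text
t 15.25 tcp [ 0.5666 -0.013   0.0968] F [0.  0.4 0.2] op 0.0727 q [-0.15 -0.    1.85  0.    1.29  0.09]
x [-0.244 -0.97  -0.001] y [ 0.006 -0.    -1.   ] z [ 0.97  -0.244  0.006]
yaw now -14.13 -> -14.2
turn [-0.0062  0.0012 -0.0014]
shift cm now-frame [ 0.11  1.18 -0.26] final-frame [ 0.11  1.18 -0.25]
```

View pics/c5.png

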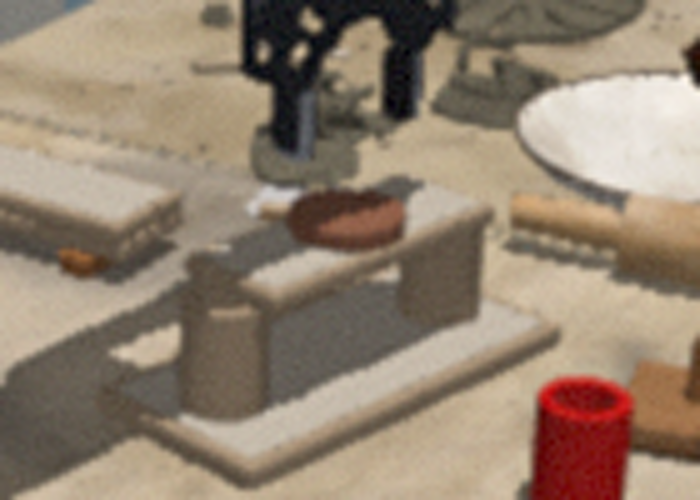

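View pics/wrist_k.png

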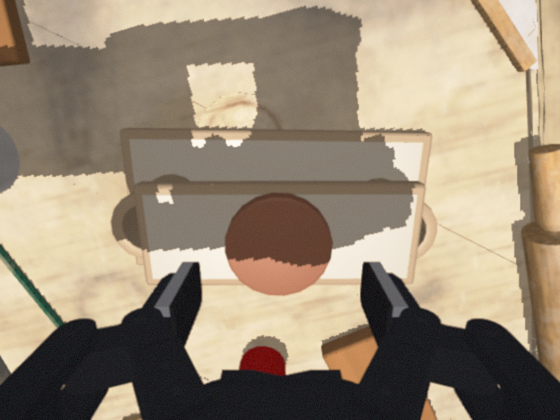

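The scene view shows the fingertips, at crop (290,155) and (400,115), apparently well above the disc. I'll measure the real tip height from depth.

Run:
```python
from h import *
d=pickle.load(open("k.pkl","rb"));im=d["scene"];P=cloud(im)
g=im["frame"].astype(int).max(2)
for v in range(184,200,1):
    print(v,[ (u,g[v,u],*(P[v,u]*1000).round(0)) for u in (296,299,302)],[ (u,g[v,u],*(P[v,u]*1000).round(0)) for u in (318,321,323)])
```

```text
184 [(296, np.int64(23), np.float64(522.0), np.float64(2.0), np.float64(155.0)), (299, np.int64(49), np.float64(520.0), np.float64(-8.0), np.float64(158.0)), (302, np.int64(76), np.float64(522.0), np.float64(-15.0), np.float64(158.0))] [(318, np.int64(84), np.float64(903.0), np.float64(132.0), np.float64(3.0)), (321, np.int64(132), np.float64(598.0), np.float64(-29.0), np.float64(137.0)), (323, np.int64(179), np.float64(912.0), np.float64(118.0), np.float64(3.0))]
185 [(296, np.int64(38), np.float64(514.0), np.float64(-3.0), np.float64(156.0)), (299, np.int64(45), np.float64(520.0), np.float64(-8.0), np.float64(155.0)), (302, np.int64(81), np.float64(528.0), np.float64(-12.0), np.float64(153.0))] [(318, np.int64(106), np.float64(892.0), np.float64(126.0), np.float64(5.0)), (321, np.int64(184), np.float64(906.0), np.float64(122.0), np.float64(1.0)), (323, np.int64(193), np.float64(911.0), np.float64(117.0), np.float64(0.0))]
186 [(296, np.int64(21), np.float64(522.0), np.float64(2.0), np.float64(150.0)), (299, np.int64(50), np.float64(520.0), np.float64(-8.0), np.float64(153.0)), (302
[... 5691 characters left out ...]
[(318, np.int64(95), np.float64(619.0), np.float64(-12.0), np.float64(86.0)), (321, np.int64(99), np.float64(623.0), np.float64(-19.0), np.float64(86.0)), (323, np.int64(179), np.float64(628.0), np.float64(-23.0), np.float64(86.0))]
199 [(296, np.int64(202), np.float64(756.0), np.float64(132.0), np.float64(1.0)), (299, np.int64(144), np.float64(566.0), np.float64(16.0), np.float64(96.0)), (302, np.int64(76), np.float64(564.0), np.float64(6.0), np.float64(99.0))] [(318, np.int64(94), np.float64(590.0), np.float64(-27.0), np.float64(97.0)), (321, np.int64(120), np.float64(615.0), np.float64(-23.0), np.float64(87.0)), (323, np.int64(200), np.float64(620.0), np.float64(-27.0), np.float64(86.0))]
```

Run:
```python
from h import *
T={"k":(.0968,73),"j":(.1985,85),"g":(.0276,48),"d":(.1063,48),"c":(.1379,85)}
for k,(z,w) in T.items():
    d=pickle.load(open(k+".pkl","rb"));im=d["wrist"];D=im["depth"];P=cloud(im)
    m=(D>0)&(D<.19); m[:240]=False
    g=im["frame"].max(2)<140; m&=g
    for lo,hi in((100,250),(310,460)):
        mm=m.copy(); mm[:,:lo]=False;mm[:,hi:]=False
        q=P[...,2][mm]-z; print(k,w,"tip z - TCP z (mm)",(np.percentile(q,[0.5,1,2,5])*1000).round(1),mm.sum())
d=pickle.load(open("g.pkl","rb"));im=d["scene"];P=cloud(im)
m=(P[...,2]<.12)&(P[...,2]>.03)&(np.abs(P[...,0]-.376)<.06)&(np.abs(P[...,1]-.188)<.06)&(im["frame"].max(2)<110)&(im["frame"].std(2)<12)
print(np.sort(P[...,2][m])[:20].round(3))
for a in "ck":
    im=pickle.load(open(a+".pkl","rb"))["wrist"]; print([ (v,float(im["depth"][v,172].round(3))) for v in range(262,300,6)], [ (v,float(im["depth"][v,185].round(3))) for v in range(262,300,6)])
```

```text
k 73 tip z - TCP z (mm) [ 0.7  1.1  1.6 46.1] 13534
k 73 tip z - TCP z (mm) [ 0.9  1.2  1.6 46.6] 13490
j 85 tip z - TCP z (mm) [47.6 49.4 51.8 57.3] 12871
j 85 tip z - TCP z (mm) [45.2 47.1 49.4 54.9] 12841
g 48 tip z - TCP z (mm) [16.6 17.  17.7 32.1] 16544
g 48 tip z - TCP z (mm) [12.4 16.4 17.  21.4] 18804
d 48 tip z - TCP z (mm) [16.7 17.  17.7 32. ] 16395
d 48 tip z - TCP z (mm) [16.5 16.8 17.3 28. ] 16592
c 85 tip z - TCP z (mm) [ 4.8  5.6 46.9 53.8] 13081
c 85 tip z - TCP z (mm) [ 6.1 45.8 49.2 55.3] 12864
[0.03  0.031 0.031 0.031 0.031 0.032 0.032 0.032 0.032 0.033 0.033 0.033
 0.033 0.033 0.033 0.033 0.033 0.033 0.034 0.035]
[(262, 0.3440000116825104), (268, 0.13899999856948853), (274, 0.13300000131130219), (280, 0.12999999523162842), (286, 0.12999999523162842), (292, 0.12999999523162842), (298, 0.12999999523162842)] [(262, 0.34299999475479126), (268, 0.3440000116825104), (274, 0.34700000286102295), (280, 0.3499999940395355), (286, 0.35199999809265137), (292, 0.14800000190734863), (298, 0.14800000190734863)]
[(262, 0.2029999941587448), (268, 0.20399999618530273), (274, 0.14100000262260437), (280, 0.1289999932050705), (286, 0.12399999797344208), (292, 0.11999999731779099), (298, 0.11699999868869781)] [(262, 0.14300000667572021), (268, 0.1379999965429306), (274, 0.13199999928474426), (280, 0.1289999932050705), (286, 0.12600000202655792), (292, 0.0), (298, 0.125)]
```

Run:
```python
from h import *
cam=np.array([[0,.954,.299],[0,-.299,.954],[1,0,0]]); off=np.array([-77.3,-173.1,.5])
def tool(im,u,v):
    D=im["depth"][v,u]
    p=cv2.undistortPoints(np.array([[[u,v]]],float),im["camera_matrix"],np.array(im["dist_coeffs"])).ravel()
    return (cam@(np.array([*p,1])*D*1000)+off).round(0)
for k,us in (("k",(160,175,190,198)),("c",(145,160,172,180)),("d",(205,215,222,226))):
    im=pickle.load(open(k+".pkl","rb"))["wrist"]
    for u in us: print(k,u,[(v,*tool(im,u,v)) for v in (256,260,264,268,272,280,300,320)])
```

```text
k 160 [(256, np.float64(10.0), np.float64(8.0), np.float64(-72.0)), (260, np.float64(14.0), np.float64(10.0), np.float64(-73.0)), (264, np.float64(17.0), np.float64(10.0), np.float64(-73.0)), (268, np.float64(19.0), np.float64(10.0), np.float64(-74.0)), (272, np.float64(22.0), np.float64(10.0), np.float64(-74.0)), (280, np.float64(-8.0), np.float64(-52.0), np.float64(-49.0)), (300, np.float64(-12.0), np.float64(-73.0), np.float64(-41.0)), (320, np.float64(-13.0), np.float64(-86.0), np.float64(-37.0))]
k 175 [(256, np.float64(11.0), np.float64(10.0), np.float64(-64.0)), (260, np.float64(14.0), np.float64(10.0), np.float64(-64.0)), (264, np.float64(16.0), np.float64(9.0), np.float64(-64.0)), (268, np.float64(19.0), np.float64(10.0), np.float64(-64.0)), (272, np.float64(22.0), np.float64(10.0), np.float64(-65.0)), (280, np.float64(-12.0), np.float64(-58.0), np.float64(-41.0)), (300, np.float64(-12.0), np.float64(-73.0), np.float64(-36.0)), (320, np.float64(-6.0), np.float64(-77.0), np.float64(-36.0))]
k 190 [(256, np.float64(12.0), np.float64(11.0), np.float64(-55.0)), (260, np.float64(
[... 4358 characters left out ...]
, (280, np.float64(-8.0), np.float64(-51.0), np.float64(-24.0)), (300, np.float64(1.0), np.float64(-53.0), np.float64(-24.0)), (320, np.float64(8.0), np.float64(-56.0), np.float64(-24.0))]
d 226 [(256, np.float64(-12.0), np.float64(-39.0), np.float64(-24.0)), (260, np.float64(-11.0), np.float64(-40.0), np.float64(-24.0)), (264, np.float64(-9.0), np.float64(-40.0), np.float64(-24.0)), (268, np.float64(-8.0), np.float64(-41.0), np.float64(-24.0)), (272, np.float64(-5.0), np.float64(-41.0), np.float64(-24.0)), (280, np.float64(-3.0), np.float64(-43.0), np.float64(-24.0)), (300, np.float64(7.0), np.float64(-44.0), np.float64(-24.0)), (320, np.float64(118.0), np.float64(94.0), np.float64(-51.0))]
```

Run:
```python
from h import *
cam=np.array([[0,.954,.299],[0,-.299,.954],[1,0,0]]); off=np.array([-77.3,-173.1,.5])
def tool(im,u,v):
    D=im["depth"][v,u]
    p=cv2.undistortPoints(np.array([[[u,v]]],float),im["camera_matrix"],np.array(im["dist_coeffs"])).ravel()
    return tuple(int(t) for t in (cam@(np.array([*p,1])*D*1000)+off).round(0))
for k in "ed":
    im=pickle.load(open(k+".pkl","rb"))["wrist"]
    for u,v in [(281,210),(281,216),(281,222),(281,228),(281,234),(281,238),(281,242),(281,250),(281,270),(281,300),(281,318),(281,322),(281,326),(281,330),(232,272),(234,272),(330,272),(332,272),(228,272),(226,250),(222,244)]: print(k,u,v,tool(im,u,v))
f=pickle.load(open("e.pkl","rb"))["wrist"]["frame"][190:350,180:380]; cv2.imwrite("pics/c6.png",cv2.resize(f,(750,600),interpolation=2)[:,:,::-1])
```

```text
e 281 210 (-20, 3, 1)
e 281 216 (-24, -18, 1)
e 281 222 (-24, -26, 1)
e 281 228 (-24, -33, 1)
e 281 234 (-23, -38, 1)
e 281 238 (-12, -17, 1)
e 281 242 (-10, -17, 1)
e 281 250 (-5, -17, 1)
e 281 270 (6, -17, 1)
e 281 300 (24, -18, 1)
e 281 318 (24, -33, 1)
e 281 322 (25, -35, 1)
e 281 326 (26, -36, 1)
e 281 330 (204, 190, 1)
e 232 272 (-1, -33, -23)
e 234 272 (3, -25, -23)
e 330 272 (-2, -34, 24)
e 332 272 (-3, -37, 24)
e 228 272 (-4, -37, -24)
e 226 250 (102, 214, -69)
e 222 244 (94, 215, -74)
d 281 210 (-20, 3, 1)
d 281 216 (-25, -20, 1)
d 281 222 (-24, -27, 1)
d 281 228 (-23, -32, 1)
d 281 234 (-22, -37, 1)
d 281 238 (-12, -17, 1)
d 281 242 (-10, -17, 1)
d 281 250 (-5, -17, 1)
d 281 270 (6, -17, 1)
d 281 300 (24, -18, 1)
d 281 318 (25, -32, 1)
d 281 322 (26, -34, 1)
d 281 326 (26, -36, 1)
d 281 330 (72, 20, 1)
d 232 272 (-1, -33, -23)
d 234 272 (3, -26, -23)
d 330 272 (-2, -33, 24)
d 332 272 (-3, -37, 24)
d 228 272 (-3, -37, -24)
d 226 250 (45, 92, -47)
d 222 244 (39, 91, -50)
```

View pics/c6.png

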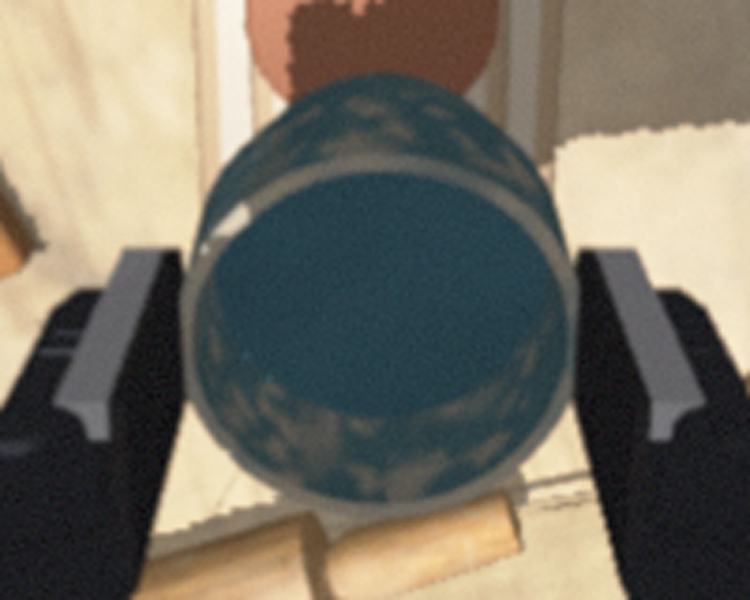

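The images put the rendered fingertips about 37 mm behind the reported TCP, which disagrees with the stated tool frame. I'll test by contact: go to TCP z 0.085 and close gently. A stop at 62 mm means the disc is held; otherwise the fingers are still above it.

Call:
{"name": "servo_tool", "arguments": {"commands": [-0.006,0,0,0,0,-0.25,0.85,0,0,0,0.1,0.5,0,0.85,0,0,0,0,0.4,0,0.85,0,0,0,0,0,0,0.85,0,0,0,0,0,0,0.85], "grip_force": 20}}

```text
t: 15.85
tool_pos: [0.5646, -0.0135, 0.0885]
tool_rot: [-1.079, 1.387, -1.389]
contact_force: [0.6, 0.3, -0.0]
opening: 0.0727
```

Run:
```python
from h import *
plan([.5639,-.0134,.083],-14.2)
```

```text
t 15.85 tcp [ 0.5646 -0.0135  0.0885] F [ 0.6  0.3 -0. ] op 0.0727 q [-0.16  0.    1.86  0.    1.28  0.09]
x [-0.244 -0.97  -0.002] y [ 0.003  0.001 -1.   ] z [ 0.97  -0.244  0.002]
yaw now -14.14 -> -14.199999999999994
turn [-0.0022  0.0011 -0.0016]
shift cm now-frame [ 0.    0.55 -0.07] final-frame [ 0.    0.55 -0.07]
```

Call:
{"name": "servo_tool", "arguments": {"commands": [0,0,0,0,0.2,-0.05,0.85,0,0,0,0,0.2,0,0.85,0,0,0,0,0,0,0.85]}}

```text
t: 16.15
tool_pos: [0.5641, -0.0134, 0.0841]
tool_rot: [-1.079, 1.387, -1.389]
contact_force: [-0.8, -0.7, -0.4]
opening: 0.0726
```

Call:
{"name": "servo_tool", "arguments": {"commands": [0,0,0,0,0,0,0.8,0,0,0,0,0,0,0.75,0,0,0,0,0,0,0.7,0,0,0,0,0,0,0.65,0,0,0,0,0,0,0.65,0,0,0,0,0,0,0.65]}}

```text
t: 16.75
tool_pos: [0.5643, -0.0134, 0.0844]
tool_rot: [-1.079, 1.387, -1.389]
contact_force: [0.6, -0.1, 0.3]
opening: 0.0554
```

Fingers closed to 55 mm without touching the disc, so the images are right: the tips sit about 38 mm above the reported TCP. The cup was therefore held near its rim. From here I'll use the measured tip height.

Call:
{"name": "servo_tool", "arguments": {"commands": [0,0,0,0,0,0,0.85,0,0,0,0,0,0,0.85,0,0,0,0,0,0,0.85,0,0,0,0,0.7,0,0.85,0,0,0,0,0.7,0,0.85,0,0,0,0,0.7,0,0.85,0,0,0,0,0,0,0.85,0,0,0,0,0,0,0.85]}}

```text
t: 17.55
tool_pos: [0.5637, -0.0133, 0.0606]
tool_rot: [-1.08, 1.388, -1.388]
contact_force: [0.6, 0.5, -0.6]
opening: 0.0726
```

```bash
cat >> h.py <<'E'
def tips(d,tcp,M,op):
    im=d["wrist"];P=cloud(im)
    Q=(P-tcp)@M*1000
    inn=op*500
    for s in(-1,1):
        m=(np.abs(Q[...,0])<13)&(s*Q[...,2]>inn-3)&(s*Q[...,2]<inn+16)&(Q[...,1]<0)&(Q[...,1]>-75)&(im["frame"].max(2)<130)
        if m.sum(): print("finger",s,m.sum(),"tip above TCP mm",(-np.percentile(Q[...,1][m],[100,99,98,95])).round(1))
E
python3 - <<'E'
from h import *
o,M=state()
plan([.5639,-.0134,.0495],-14.2)
d=grab(("wrist","scene"),"l")
tips(d,o["tool_pos"],M,o["opening"])
f=d["scene"]["frame"][160:260,240:380]; cv2.imwrite("pics/c7.png",cv2.resize(f,(700,500),interpolation=2)[:,:,::-1])
E
```

```text
t 17.55 tcp [ 0.5637 -0.0133  0.0606] F [ 0.6  0.5 -0.6] op 0.0726 q [-0.16  0.04  1.87  0.    1.23  0.09]
x [-0.244 -0.97  -0.001] y [ 0.002  0.001 -1.   ] z [ 0.97  -0.244  0.001]
t 17.55 tcp [ 0.5637 -0.0133  0.0606] F [ 0.6  0.5 -0.6] op 0.0726 q [-0.16  0.04  1.87  0.    1.23  0.09]
x [-0.244 -0.97  -0.001] y [ 0.002  0.001 -1.   ] z [ 0.97  -0.244  0.001]
yaw now -14.14 -> -14.199999999999996
turn [-0.0013  0.0011 -0.0015]
shift cm now-frame [0.01 1.11 0.02] final-frame [0.   1.11 0.02]
finger -1 2366 tip above TCP mm [24.7 26.2 39.5 42.5]
finger 1 2362 tip above TCP mm [24.3 39.6 40.9 43.2]
```

View pics/c7.png

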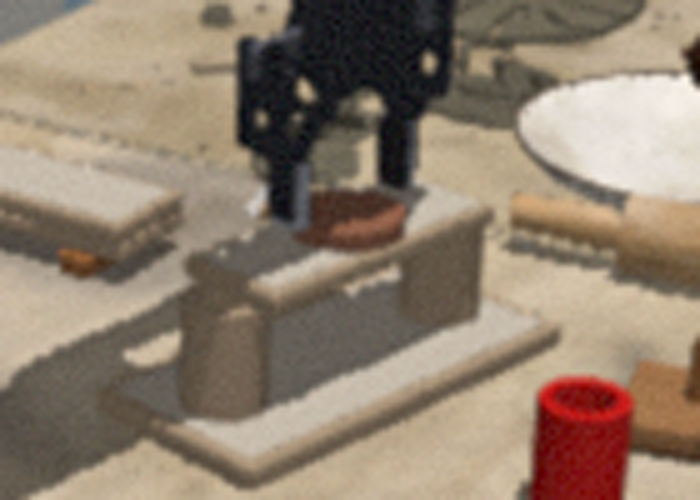

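View pics/wrist_l.png

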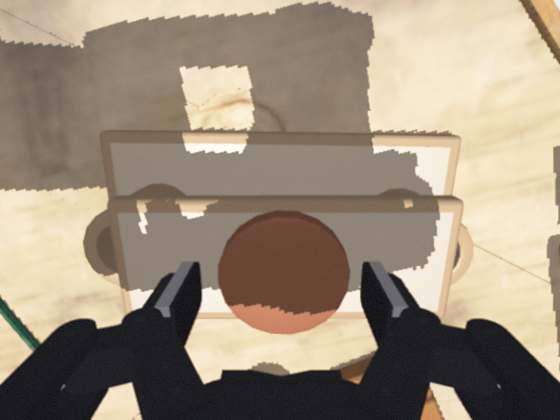

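Tips straddle the disc with their ends about 3 mm above its top. Descending 10 mm and closing.

Call:
{"name": "servo_tool", "arguments": {"commands": [0,0,0,0,0.5,0,0.85,0,0,0,0,0.3,0,0.85,0,0,0,0,0.2,0,0.85,0,0,0,0,0,0,0.85,0,0,0,0,0,0,0.85], "grip_force": 40}}

```text
t: 18.15
tool_pos: [0.5644, -0.0134, 0.0507]
tool_rot: [-1.079, 1.387, -1.389]
contact_force: [-0.2, -0.5, 0.3]
opening: 0.0724
```

Run:
```python
from h import *
plan([.5639,-.0134,.0498],-14.2)
```

```text
t 18.15 tcp [ 0.5644 -0.0134  0.0507] F [-0.2 -0.5  0.3] op 0.0724 q [-0.16  0.05  1.88  0.    1.21  0.09]
x [-0.244 -0.97  -0.002] y [ 0.003  0.001 -1.   ] z [ 0.97  -0.244  0.003]
yaw now -14.14 -> -14.199999999999992
turn [-0.0028  0.0011 -0.0016]
shift cm now-frame [ 0.01  0.09 -0.04] final-frame [ 0.01  0.09 -0.04]
```

Call:
{"name": "servo_tool", "arguments": {"commands": [0,0,0,0,0.05,0,0.8,0,0,0,0,0,0,0.75,0,0,0,0,0,0,0.7,0,0,0,0,0,0,0.6,0,0,0,0,0,0,0.6,0,0,0,0,0,0,0.6]}}

```text
t: 18.75
tool_pos: [0.5651, -0.0135, 0.0511]
tool_rot: [-1.078, 1.386, -1.39]
contact_force: [-0.4, 0.0, 0.2]
opening: 0.0603
```

Call:
{"name": "servo_tool", "arguments": {"commands": [0,0,0,0,0,0,0.5,0,0,0,0,-0.3,0,0.5,0,0,0,0,-0.5,0,0.5,0,0,0,0,-1,0,0.5,0,0,0,0,-1.5,0,0.5,0,0,0,0,0,0,0.5,0,0,0,0,0,0,0.5]}}

```text
t: 19.45
tool_pos: [0.5649, -0.0135, 0.0873]
tool_rot: [-1.078, 1.385, -1.39]
contact_force: [-0.8, 0.1, -0.9]
opening: 0.06
```

Run:
```python
from h import *
o,M=state()
d=grab(("wrist","scene"),"m")
tips(d,o["tool_pos"],M,o["opening"])
f=d["scene"]["frame"][140:240,240:380]; cv2.imwrite("pics/c8.png",cv2.resize(f,(700,500),interpolation=2)[:,:,::-1])
P=cloud(d["wrist"]);Q=(P-o["tool_pos"])@M*1000
hsv=cv2.cvtColor(d["wrist"]["frame"],cv2.COLOR_RGB2HSV)
brown=((hsv[...,0]<14)|(hsv[...,0]>170))&(hsv[...,1]>60)
m=brown&(np.abs(Q[...,0])<40)&(np.abs(Q[...,2])<40)&(Q[...,1]>-60)&(Q[...,1]<-20)
q=Q[m]; A=np.c_[q[:,[0,2]],np.ones(len(q))]; k=(np.abs(q[:,1]-np.median(q[:,1]))<3)
s=np.linalg.lstsq(A[k],q[k,1],rcond=None)[0]; print("disc top plane tilt deg x,z",np.degrees(s[:2]).round(2),"y at centre",s[2].round(1),"x range",np.percentile(q[k,0],[0.5,99.5]).round(1),"z",np.percentile(q[k,2],[.5,99.5]).round(1))
```

```text
t 19.45 tcp [ 0.5649 -0.0135  0.0873] F [-0.8  0.1 -0.9] op 0.06 q [-0.16  0.    1.86  0.    1.27  0.09]
x [-0.244 -0.97  -0.002] y [ 0.005  0.001 -1.   ] z [ 0.97  -0.244  0.005]
finger -1 2547 tip above TCP mm [ 0.4 40.8 42.3 45.1]
finger 1 2386 tip above TCP mm [ 0.  41.2 42.4 45. ]
disc top plane tilt deg x,z [-0.32  0.21] y at centre -47.0 x range [-29.4  29.1] z [-30.2  28.5]
```

View pics/wrist_m.png

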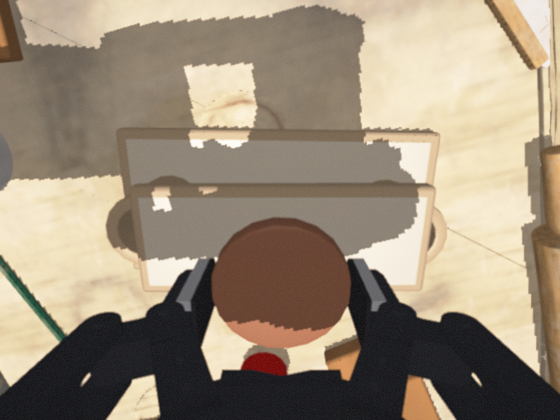

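View pics/c8.png

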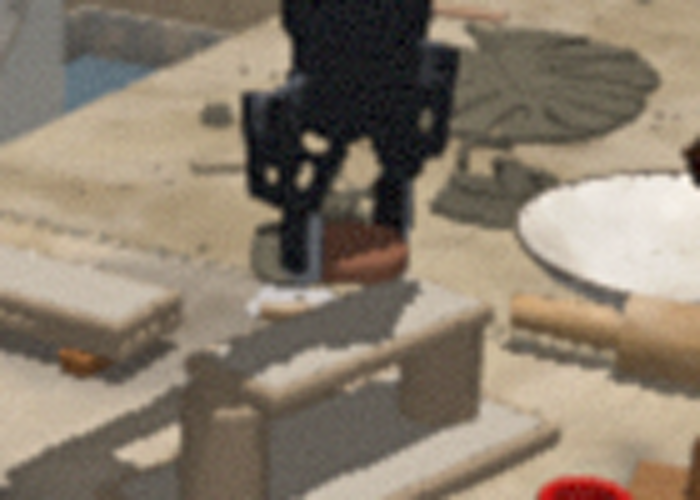

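Disc held level (tilt under 0.4°) and centred. Lifting and moving toward the disc pile, stopping short to look.

Call:
{"name": "servo_tool", "arguments": {"commands": [0,0,0,0,-2,0,0.5,0,0,0,0,-2.5,0,0.5,0,0,0,1,-1,-0.5,0.5,0,0,0,2,0,-1.2,0.5,0,0,0,3,0,-2,0.5,0,0,0,3,0,-2,0.5,0,0,0,3,0,-2,0.5,0,0,0,3,0,-2,0.5,0,0,0,2,0,-1.2,0.5,0,0,0,1,0,-0.5,0.5,0,0,0,0,0,0,0.5,0,0,0,0,0,0,0.5]}}

```text
t: 20.75
tool_pos: [0.3963, -0.1667, 0.135]
tool_rot: [-1.087, 1.395, -1.385]
contact_force: [-0.8, -0.1, -0.4]
opening: 0.0602
```

```bash
python3 - <<'E'
from h import *
plan([.3893,-.2485,.12],-14.2)
grab(("wrist",),"n")
E
python3 - n <<'E'
exec(open("m.py").read())
c,m=outline(im,P,(.3,.48,-.35,-.18),.0295,.045); print("disc pile",circ(onz(im,c,.033)),m.sum()); p=onz(im,c,.033); print(cv2.minEnclosingCircle((p[:,:2]*1000).astype(np.float32)))
print("ply",cm((.3,.48,-.33,-.18),.006,.045,.009,rect))
E
```

```text
t 20.75 tcp [ 0.3963 -0.1667  0.135 ] F [-0.8 -0.1 -0.4] op 0.0602 q [-0.57 -0.39  2.11 -0.    1.43 -0.32]
x [-0.245 -0.97   0.   ] y [-0.007  0.002 -1.   ] z [ 0.97  -0.245 -0.008]
yaw now -14.16 -> -14.2
turn [0.0076 0.0006 0.0002]
shift cm now-frame [8.1  1.49 1.33] final-frame [8.1  1.5  1.33]Traceback (most recent call last):
  File "<stdin>", line 2, in <module>
  File "h.py", line 30, in outline
    c=max(cs,key=cv2.contourArea)
ValueError: max() iterable argument is empty
```

View pics/wrist_n.png

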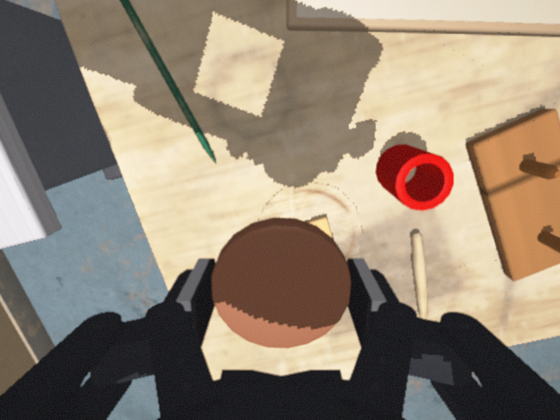

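The pile is hidden beneath the held disc. I'll overshoot by 7 cm to bring it above the disc in the picture.

Call:
{"name": "servo_tool", "arguments": {"commands": [0.007,0,0,1,0,0.3,0.5,0,0,0,3,0,0.5,0.5,0,0,0,3,0,0.5,0.5,0,0,0,3,0,0,0.5,0,0,0,3,0,0,0.5,0,0,0,1.5,0,0,0.5,0,0,0,0,0,0,0.5,0,0,0,0,0,0,0.5]}}

```text
t: 21.6
tool_pos: [0.3768, -0.3153, 0.1337]
tool_rot: [-1.087, 1.381, -1.381]
contact_force: [-0.1, 0.1, -0.5]
opening: 0.0598
```

```bash
python3 - <<'E'
from h import *
plan([.3893,-.2485,.12],-14.2)
grab(("wrist",),"o")
E
python3 - o <<'E'
exec(open("m.py").read())
c,m=outline(im,P,(.3,.48,-.35,-.18),.0285,.045); print("disc pile",circ(onz(im,c,.033)),m.sum()); p=onz(im,c,.033); print(cv2.minEnclosingCircle((p[:,:2]*1000).astype(np.float32)))
print("ply",cm((.3,.48,-.33,-.18),.006,.045,.009,rect))
E
```

```text
t 21.6 tcp [ 0.3768 -0.3153  0.1337] F [-0.1  0.1 -0.5] op 0.0598 q [-0.85 -0.22  1.99  0.    1.38 -0.61]
x [-0.234 -0.972 -0.001] y [ 0.001  0.001 -1.   ] z [ 0.972 -0.234  0.001]
yaw now -13.52 -> -14.200000000000001
turn [-0.0006  0.0119 -0.0008]
shift cm now-frame [-6.78  1.38 -0.35] final-frame [-6.78  1.37 -0.43]
disc pile (array([ 389.2, -250.8]), array([60.4, 60.7])) 4758
((389.1866760253906, -250.77151489257812), 30.834457397460938)
ply ((array([ 388.1, -249.8]), array([90. , 89.8], dtype=float32), np.float32(93.5)), np.uint64(11061), np.float64(0.0101))
```

View pics/wrist_o.png

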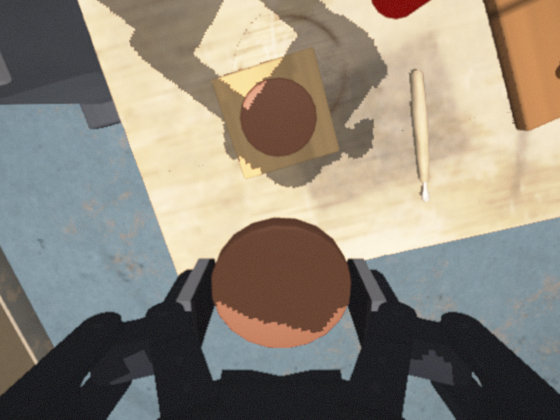

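Pile at (279,117), centre (0.389, -0.2505), 61 mm across. Moving over it and down.

Call:
{"name": "servo_tool", "arguments": {"commands": [0,0,0,-1.5,0,0,0.5,0,0,0,-2.5,0,-0.2,0.5,0,0,0,-2,0,0,0.5,0,0,0,-0.6,0,0,0.5,0,0,0,0,1.5,0,0.5,0,0,0,0,3,0,0.5,0,0,0,0,3,0,0.5,0,0,0,0,2,0,0.5,0,0,0,0,1,0,0.5,0,0,0,0,0,0,0.5,0,0,0,0,0,0,0.5]}}

```text
t: 22.75
tool_pos: [0.392, -0.2405, 0.0219]
tool_rot: [-1.091, 1.373, -1.374]
contact_force: [-0.6, 0.4, -0.3]
opening: 0.0599
```

Run:
```python
from h import *
plan([.3897,-.2502,.00],-13.7)
```

```text
t 22.75 tcp [ 0.392  -0.2405  0.0219] F [-0.6  0.4 -0.3] op 0.0599 q [-0.71 -0.17  2.14  0.    1.17 -0.49]
x [-0.224 -0.974 -0.001] y [ 0.002  0.001 -1.   ] z [ 0.974 -0.224  0.002]
yaw now -12.97 -> -13.699999999999992
turn [-0.0016  0.0128 -0.0013]
shift cm now-frame [ 1.    2.19 -0.01] final-frame [1.   2.19 0.01]
```

Call:
{"name": "servo_tool", "arguments": {"commands": [0,0,0,1,0,0,0.5,0,0,0,0,0,0,0.5,0,0,0,0,0.6,0,0.5,0,0,0,0,0.6,0,0.5,0,0,0,0,0.4,0,0.5,0,0,0,0,0,0,0.5,0,0,0,0,0,0,0.5]}}

```text
t: 23.45
tool_pos: [0.3921, -0.2539, 0.0084]
tool_rot: [-1.09, 1.367, -1.381]
contact_force: [0.3, -0.9, -0.2]
opening: 0.0597
```

Run:
```python
from h import *
plan([.3897,-.2502,-.0019],-13)
```

```text
t 23.45 tcp [ 0.3921 -0.2539  0.0084] F [ 0.3 -0.9 -0.2] op 0.0597 q [-0.74 -0.13  2.13  0.    1.13 -0.51]
x [-0.225 -0.974  0.003] y [ 0.007 -0.004 -1.   ] z [ 0.974 -0.225  0.008]
yaw now -13.0 -> -12.999999999999996
turn [-0.0083 -0.0001  0.0026]
shift cm now-frame [-0.31  1.03 -0.32] final-frame [-0.31  1.03 -0.31]
```

Call:
{"name": "servo_tool", "arguments": {"commands": [-0.008,0,0.003,-0.3,0,-0.3,0.5,0,0,0,0,0,0,0.5,0,0,0,0,0.4,0,0.5,0,0,0,0,0.2,0,0.5,0,0,0,0,0,0,0.5,0,0,0,0,0,0,0.5]}}

```text
t: 24.05
tool_pos: [0.3898, -0.2497, 0.002]
tool_rot: [-1.093, 1.374, -1.373]
contact_force: [0.6, 1.0, -0.1]
opening: 0.0599
```

Run:
```python
from h import *
plan([.3897,-.2502,-.0019],-13)
```

```text
t 24.05 tcp [ 0.3898 -0.2497  0.002 ] F [ 0.6  1.  -0.1] op 0.0599 q [-0.73 -0.12  2.14  0.    1.13 -0.5 ]
x [-0.224 -0.974 -0.001] y [-0.     0.001 -1.   ] z [ 0.974 -0.224 -0.   ]
yaw now -12.97 -> -12.999999999999993
turn [ 0.0002  0.0005 -0.0006]
shift cm now-frame [0.05 0.39 0.  ] final-frame [0.05 0.39 0.  ]
```

Call:
{"name": "servo_tool", "arguments": {"commands": [0,0,0,0.05,0.15,0,0.5,0,0,0,0,0.15,0,0.5,0,0,0,0,0,0,0.5]}}

```text
t: 24.35
tool_pos: [0.3897, -0.2503, -0.0012]
tool_rot: [-1.093, 1.374, -1.374]
contact_force: [-0.6, -0.1, -0.1]
opening: 0.06
```

Call:
{"name": "servo_tool", "arguments": {"commands": [0,0,0,0,0.08,0,0.5,0,0,0,0,0.08,0,0.5,0,0,0,0,0,0,0.5]}}

```text
t: 24.65
tool_pos: [0.39, -0.2507, -0.0016]
tool_rot: [-1.093, 1.374, -1.373]
contact_force: [0.9, -0.4, -1.6]
opening: 0.06
```

Run:
```python
from h import *
plan([.3897,-.2502,-.0019],-13)
d=grab(("wrist","scene"),"p")
f=d["scene"]["frame"][230:330,300:440]; cv2.imwrite("pics/c9.png",cv2.resize(f,(700,500),interpolation=2)[:,:,::-1])
```

```text
t 24.65 tcp [ 0.39   -0.2507 -0.0016] F [ 0.9 -0.4 -1.6] op 0.06 q [-0.73 -0.11  2.14  0.    1.12 -0.51]
x [-0.224 -0.974 -0.001] y [-0.     0.001 -1.   ] z [ 0.974 -0.224 -0.   ]
yaw now -12.97 -> -12.999999999999998
turn [ 0.0002  0.0005 -0.0006]
shift cm now-frame [-0.04  0.03 -0.04] final-frame [-0.04  0.03 -0.04]
```

View pics/c9.png

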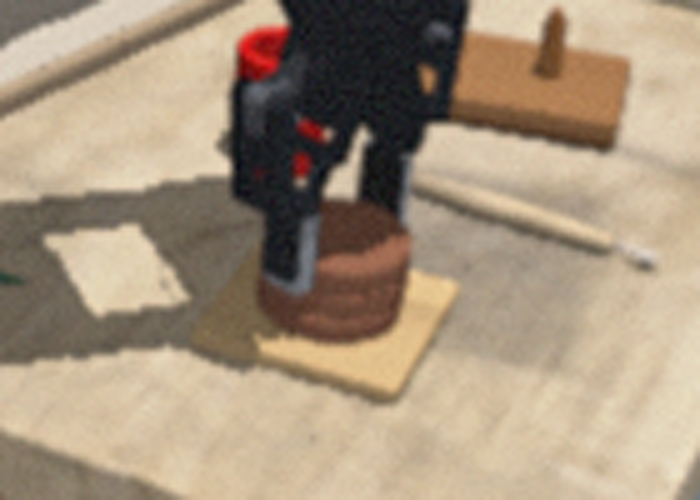

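The disc sits squarely on the pile, three discs flush at (335,290) in the crop. One more small press, then release.

Call:
{"name": "servo_tool", "arguments": {"commands": [0,0,0,0,0.08,0,0.5,0,0,0,0,0,0,0.7,0,0,0,0,0,0,0.75,0,0,0,0,0,0,0.8,0,0,0,0,0,0,0.85,0,0,0,0,0,0,0.9,0,0,0,0,-0.5,0,0.9,0,0,0,0,-2,0,0.9,0,0,0,0,-3,0,1,0,0,0,0,-4,0,1,0,0,0,0,-4,0,1,0,0,0,0,-3,0,1,0,0,0,0,-2,0,1,0,0,0,0,0,0,1]}}

```text
t: 26.15
tool_pos: [0.389, -0.2499, 0.1908]
tool_rot: [-1.093, 1.376, -1.372]
contact_force: [0.1, 0.1, 0.6]
opening: 0.0856
```

```bash
python3 - <<'E'
from h import *
plan([.54,-.007,.2],75.8)
grab(("wrist",),"q")
E
python3 - q <<'E'
exec(open("m.py").read())
c,m=outline(im,P,(.3,.48,-.35,-.18),.041,.06); print("disc pile",circ(onz(im,c,.045)),m.sum())
E
```

```text
t 26.15 tcp [ 0.389  -0.2499  0.1908] F [0.1 0.1 0.6] op 0.0856 q [-0.73 -0.35  1.99  0.    1.5  -0.51]
x [-0.225 -0.974 -0.002] y [-0.001  0.002 -1.   ] z [ 0.974 -0.225 -0.002]
yaw now -12.97 -> 75.79999999999998
turn [ 3.0000e-04 -1.5494e+00 -2.7000e-03]
shift cm now-frame [-27.06  -0.9    9.26] final-frame [ 8.68 -0.92 27.25]
disc pile (array([ 389.1, -251.1]), array([60.2, 60.5])) 2943
```

View pics/wrist_q.png

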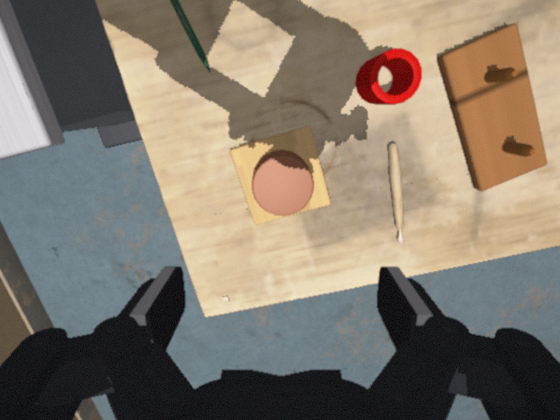

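The disc is on its pile at (389.1, -251.1) against the pile's (389.2, -250.8). Going back for the batt.

Call:
{"name": "servo_tool", "arguments": {"commands": [0,0,0,-1.5,-1,0.5,1,0,0,0,-3,-1,1,1,0,0,0,-4,-1,1.3,1,0,0,0,-4,0,1.3,1,0,0,0,-4,0,1.3,1,0,0,0,-4,0,1.3,1,0,0,0,-4,0,1.3,1,0,0,0,-2,0,1,1,0,-0.1,0,0,0,0,1,0,-0.14,0,0,0,0,1,0,-0.14,0,0,0,0,1,0,-0.14,0,0,0,0,1,0,-0.14,0,0,0,0,1,0,-0.14,0,0,0,0,1,0,-0.14,0,0,0,0,1,0,-0.14,0,0,0,0,1,0,0,0,0,0,0,1,0,0,0,0,0,0,1]}}

```text
t: 28.0
tool_pos: [0.5223, 0.0037, 0.1757]
tool_rot: [-1.509, 0.584, -0.477]
contact_force: [0.6, -0.4, -0.1]
opening: 0.0854
```

Run:
```python
from h import *
plan([.54,-.007,.2],75.8)
```

```text
t 28.0 tcp [0.5223 0.0037 0.1757] F [ 0.6 -0.4 -0.1] op 0.0854 q [-0.14 -0.13  1.83  0.01  1.5  -1.03]
x [ 0.777 -0.626 -0.062] y [-0.065  0.018 -0.998] z [ 0.626  0.779 -0.027]
yaw now 51.23 -> 75.8
turn [ 0.0132 -0.4296 -0.0669]
shift cm now-frame [ 1.9  -2.56  0.21] final-frame [ 1.98 -2.43 -0.6 ]
```

Call:
{"name": "servo_tool", "arguments": {"commands": [0.013,-0.02,-0.067,0,-1,0,1,0,-0.14,0,0,0,0,1,0,-0.14,0,0,0,0,1,0,-0.14,0,0,0,0,1,0,0,0,0,0,0,1,0,0,0,0,0,0,1]}}

```text
t: 28.6
tool_pos: [0.5202, 0.0038, 0.1802]
tool_rot: [-1.577, 0.195, -0.18]
contact_force: [-0.5, -0.4, -0.0]
opening: 0.0853
```

Run:
```python
from h import *
plan([.545,-.009,.19],75.8)
```

```text
t 28.6 tcp [0.5202 0.0038 0.1802] F [-0.5 -0.4 -0. ] op 0.0853 q [-0.13 -0.18  1.87 -0.01  1.46 -1.46]
x [ 0.972 -0.236 -0.007] y [-0.011 -0.013 -1.   ] z [ 0.236  0.972 -0.016]
yaw now 76.35 -> 75.8
turn [ 0.0156  0.0095 -0.0072]
shift cm now-frame [ 2.71 -0.99 -0.67] final-frame [ 2.72 -0.98 -0.63]
```

Call:
{"name": "servo_tool", "arguments": {"commands": [0.015,0.009,-0.007,0,-1,0,1,0,0,0,2.5,0,-0.6,1,0,0,0,0,0,0,1,0,0,0,0,0,0,1]}}

```text
t: 29.0
tool_pos: [0.5433, -0.0083, 0.1917]
tool_rot: [-1.56, 0.202, -0.203]
contact_force: [0.6, 0.7, -0.4]
opening: 0.0855
```

```bash
python3 - <<'E'
from h import *
plan([.564,-.013,.1],75.8)
grab(("wrist",),"r")
E
python3 - r <<'E'
exec(open("m.py").read())
print("batt",cm((.42,.72,-.12,.1),.080,.2,.086,rect))
print("battpile",cm((.50,.75,.1,.35),.0335,.05,.038,rect))
print("pegboard",cm((.5,.72,-.36,-.14),.014,.024,.018,rect))
E
```

```text
t 29.0 tcp [ 0.5433 -0.0083  0.1917] F [ 0.6  0.7 -0.4] op 0.0855 q [-0.15 -0.14  1.81  0.    1.47 -1.47]
x [ 0.967 -0.255  0.   ] y [ 0.001  0.002 -1.   ] z [0.255 0.967 0.002]
yaw now 75.24 -> 75.8
turn [-0.0017 -0.0098  0.0003]
shift cm now-frame [2.12 9.17 0.05] final-frame [2.12 9.17 0.05]
batt ((array([564.3, -12.4]), array([168.5,  65.4], dtype=float32), np.float32(165.9)), np.uint64(13242), np.float64(0.0865))
battpile ((array([628.1, 206.3]), array([127.8,  66.6], dtype=float32), np.float32(87.5)), np.uint64(7093), np.float64(0.0385))
pegboard ((array([ 616.5, -229.5]), array([151.4,  74.5], dtype=float32), np.float32(101.8)), np.uint64(5419), np.float64(0.0182))
```

View pics/wrist_r.png

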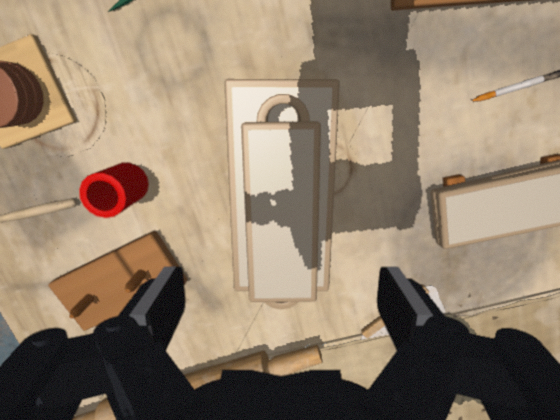

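Batt at (565, -12.4), axis 165.9°. Descending over its middle.

Call:
{"name": "servo_tool", "arguments": {"commands": [-0.002,-0.011,0,2.1,0,0.1,1,0,0,0,0,0,0,1,0,0,0,0,3,0,1,0,0,0,0,3,0,1,0,0,0,0,3,0,1,0,0,0,0,2.5,0,1,0,0,0,0,0,0,1,0,0,0,0,0,0,1]}}

```text
t: 29.85
tool_pos: [0.5613, -0.0104, 0.0775]
tool_rot: [-1.561, 0.194, -0.199]
contact_force: [1.3, 0.7, 0.7]
opening: 0.0854
```

Run:
```python
from h import *
plan([.5643,-.0125,.037],75.9)
```

```text
t 29.85 tcp [ 0.5613 -0.0104  0.0775] F [1.3 0.7 0.7] op 0.0854 q [-0.15  0.01  1.87  0.    1.26 -1.47]
x [ 0.969 -0.248  0.003] y [ 0.003  0.001 -1.   ] z [0.248 0.969 0.001]
yaw now 75.65 -> 75.9
turn [-0.0014 -0.0043  0.0031]
shift cm now-frame [ 0.33  4.05 -0.13] final-frame [ 0.34  4.05 -0.13]
```

Call:
{"name": "servo_tool", "arguments": {"commands": [-0.002,-0.004,0.003,0.3,0,-0.1,1,0,0,0,0,0,0,1,0,0,0,0,1.5,0,1,0,0,0,0,1.5,0,1,0,0,0,0,0.7,0,1,0,0,0,0,0,0,1,0,0,0,0,0,0,1]}}

```text
t: 30.55
tool_pos: [0.5672, -0.0126, 0.0427]
tool_rot: [-1.563, 0.188, -0.199]
contact_force: [-0.2, 0.4, -0.1]
opening: 0.0854
```

Run:
```python
from h import *
plan([.5643,-.0125,.037],75.9)
o,M=state()
d=grab(("wrist","scene"),"s")
tips(d,o["tool_pos"],M,o["opening"])
f=d["scene"]["frame"][160:260,240:380]; cv2.imwrite("pics/c10.png",cv2.resize(f,(700,500),interpolation=2)[:,:,::-1])
```

```text
t 30.55 tcp [ 0.5672 -0.0126  0.0427] F [-0.2  0.4 -0.1] op 0.0854 q [-0.15  0.06  1.88 -0.    1.19 -1.48]
x [ 0.97  -0.244  0.007] y [ 0.007 -0.002 -1.   ] z [0.244 0.97  0.   ]
yaw now 75.88 -> 75.9
turn [-0.0001 -0.0004  0.0072]
shift cm now-frame [-0.28  0.56 -0.06] final-frame [-0.28  0.57 -0.06]
t 30.55 tcp [ 0.5672 -0.0126  0.0427] F [-0.2  0.4 -0.1] op 0.0854 q [-0.15  0.06  1.88 -0.    1.19 -1.48]
x [ 0.97  -0.244  0.007] y [ 0.007 -0.002 -1.   ] z [0.244 0.97  0.   ]
finger -1 2317 tip above TCP mm [44.4 45.9 46.9 48.6]
finger 1 2363 tip above TCP mm [43.1 44.7 45.6 47.5]
```

View pics/c10.png

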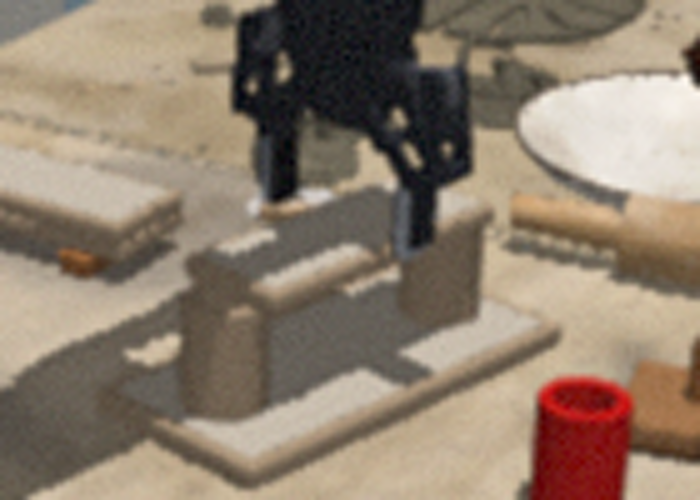

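View pics/wrist_s.png

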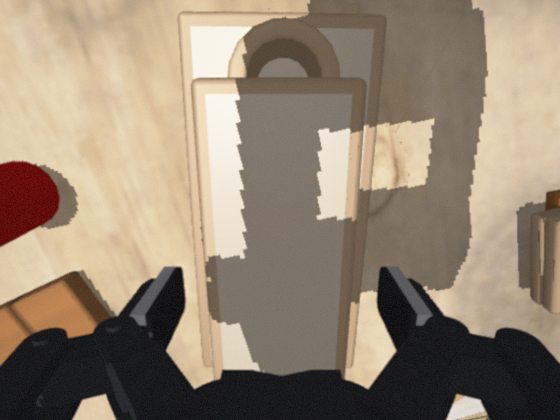

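Fingers straddle the batt evenly. Final correction, then close.

Call:
{"name": "servo_tool", "arguments": {"commands": [0,0,0.007,-0.3,0,-0.05,1,0,0,0,0,0,0,1,0,0,0,0,0.55,0,1,0,0,0,0,0,0,1,0,0,0,0,0,0,1], "grip_force": 60}}

```text
t: 31.15
tool_pos: [0.5651, -0.0125, 0.0385]
tool_rot: [-1.562, 0.191, -0.196]
contact_force: [0.5, -1.1, 0.2]
opening: 0.0857
```

Run:
```python
from h import *
plan([.5643,-.0125,.037],75.9)
```

```text
t 31.15 tcp [ 0.5651 -0.0125  0.0385] F [ 0.5 -1.1  0.2] op 0.0857 q [-0.15  0.07  1.88  0.    1.19 -1.48]
x [ 0.97  -0.244  0.003] y [ 0.003 -0.    -1.   ] z [0.244 0.97  0.   ]
yaw now 75.88 -> 75.9
turn [-0.0004 -0.0004  0.0028]
shift cm now-frame [-0.08  0.15 -0.02] final-frame [-0.08  0.15 -0.02]
```

Call:
{"name": "servo_tool", "arguments": {"commands": [0,0,0.003,-0.08,0.2,0,0.9,0,0,0,0,0,0,0.85,0,0,0,0,0,0,0.8,0,0,0,0,0,0,0.75,0,0,0,0,0,0,0.65,0,0,0,0,0,0,0.55,0,0,0,0,0,0,0.55]}}

```text
t: 31.85
tool_pos: [0.5645, -0.0125, 0.0368]
tool_rot: [-1.562, 0.193, -0.194]
contact_force: [-0.1, -1.4, 0.4]
opening: 0.0644
```

Run:
```python
from h import *
plan([.5643,-.0125,.037],75.9)
```

```text
t 31.85 tcp [ 0.5645 -0.0125  0.0368] F [-0.1 -1.4  0.4] op 0.0644 q [-0.15  0.07  1.88 -0.    1.19 -1.48]
x [ 0.97  -0.244  0.   ] y [ 0. -0. -1.] z [0.244 0.97  0.   ]
yaw now 75.88 -> 75.9
turn [-0.     -0.0004  0.0001]
shift cm now-frame [-0.02 -0.02 -0.  ] final-frame [-0.02 -0.02 -0.  ]
```

Call:
{"name": "servo_tool", "arguments": {"commands": [0,0,0,0,-0.3,0,0.5,0,0,0,0,-0.5,0,0.5,0,0,0,0,-1,0,0.5,0,0,0,0,-1.5,0,0.5,0,0,0,0,-0.5,0,0.5,0,0,0,0,0,0,0.5]}}

```text
t: 32.45
tool_pos: [0.5631, -0.012, 0.0765]
tool_rot: [-1.561, 0.196, -0.191]
contact_force: [0.3, 0.1, -3.1]
opening: 0.0644
```

```bash
cat > held.py <<'E'
from h import *
import sys
o,M=state()
d=grab(("wrist","scene"),sys.argv[1])
P=cloud(d["wrist"]);Q=(P-o["tool_pos"])@M*1000
lo,hi=float(sys.argv[2]),float(sys.argv[3])
m=(np.abs(Q[...,0])<100)&(np.abs(Q[...,2])<31)&(Q[...,1]>lo)&(Q[...,1]<hi)&(d["wrist"]["frame"].max(2)>60)
q=Q[m]; k=np.abs(q[:,1]-np.median(q[:,1]))<4
A=np.c_[q[:,[0,2]],np.ones(len(q))]
s=np.linalg.lstsq(A[k],q[k,1],rcond=None)[0]; print("top plane tilt deg x,z",np.degrees(s[:2]).round(2),"y",s[2].round(1),"x range",np.percentile(q[k,0],[0.2,99.8]).round(1),"n",k.sum())
E
python3 held.py u -60 -38
python3 - <<'E'
from h import *
d=pickle.load(open("u.pkl","rb"))
f=d["scene"]["frame"][140:260,220:388]; cv2.imwrite("pics/c11.png",cv2.resize(f,(700,500),interpolation=2)[:,:,::-1])
E
```

```text
t 32.45 tcp [ 0.5631 -0.012   0.0765] F [ 0.3  0.1 -3.1] op 0.0644 q [-0.15  0.02  1.86  0.    1.26 -1.48]
x [ 0.97  -0.244 -0.003] y [-0.003  0.001 -1.   ] z [0.244 0.97  0.   ]
top plane tilt deg x,z [-0.12 -0.11] y -49.7 x range [-83.8  42.2] n 44372
```

View pics/c11.png

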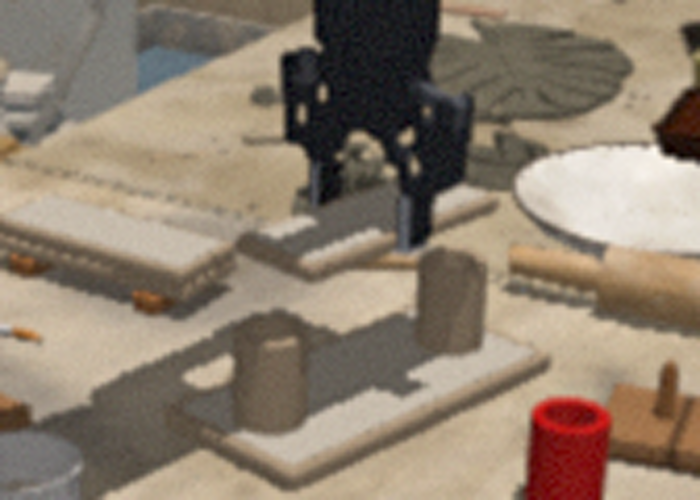

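View pics/wrist_u.png

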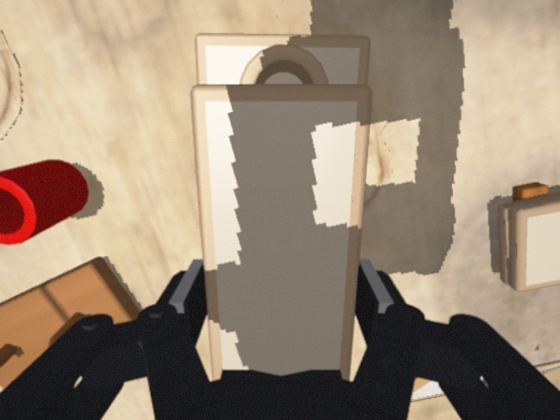

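Batt lifted level (tilts about 0.1°), near end 84 mm from the TCP, so it is centred. Refining the pile's pose from the earlier views before the carry.

```bash
for k in b j; do python3 - $k <<'E'
exec(open("m.py").read())
try: print("battpile",cm((.50,.75,.1,.35),.0335,.05,.038,rect))
except Exception as e: print(e)
E
done
python3 - <<'E'
from h import *
for k in "ae":
    im=pickle.load(open(k+".pkl","rb"))["top"];P=cloud(im)
    c,m=outline(im,P,(.50,.75,.1,.35),.0335,.06); print(rect(onz(im,c,.038)),m.sum())
E
```

```text
battpile ((array([629. , 228.9]), array([170.4,  66.2], dtype=float32), np.float32(87.6)), np.uint64(6683), np.float64(0.0385))
battpile ((array([625.4, 149.8]), array([66.8, 21.8], dtype=float32), np.float32(166.3)), np.uint64(1510), np.float64(0.0382))
(array([629.5, 228.5]), array([170.5,  66.6], dtype=float32), np.float32(87.6)) 1374
(array([629.3, 228.5]), array([170.4,  66.7], dtype=float32), np.float32(87.5)) 1379
```

Call:
{"name": "servo_tool", "arguments": {"commands": [0,0,0,0,-2,0,0.5,0,0,0,0,-3,0,0.5,0,0,0,0,-3,0,0.5,0,0,0,0,-1.5,0,0.5,0,0,0,0,0,0,0.5]}}

```text
t: 33.05
tool_pos: [0.5601, -0.0117, 0.1689]
tool_rot: [-1.561, 0.204, -0.183]
contact_force: [-0.1, -0.3, -2.5]
opening: 0.0641
```

Pile pose agrees across three views: centre (629.2, 228.6), axis 87.6°, 170 x 66 mm. Carrying the batt over it.

Call:
{"name": "servo_tool", "arguments": {"commands": [0,0,0,0,0,1,0.5,0,0,0,0,0,2,0.5,0,0,0,0.2,0,3,0.5,0,0,0,0.2,0,4,0.5,0,0,0,0.2,0,4,0.5,0,0,0,0.2,0,4,0.5,0,0,0,0.2,0,3,0.5,0,0,0,0,0,2,0.5,0,0,0,0,0,1,0.5,0,0,0,0,0,0,0.5,0,0,0,0,0,0,0.5]}}

```text
t: 34.15
tool_pos: [0.62, 0.2314, 0.1431]
tool_rot: [-1.568, 0.23, -0.159]
contact_force: [0.0, -0.9, -2.4]
opening: 0.0642
```

Run:
```python
from h import *
plan([.6292,.2286,.14],-2.4)
```

```text
t 34.15 tcp [0.62   0.2314 0.1431] F [ 0.  -0.9 -2.4] op 0.0642 q [ 0.24  0.21  1.54  0.01  1.44 -1.08]
x [ 0.969 -0.245 -0.044] y [-0.045 -0.    -0.999] z [ 0.245  0.969 -0.011]
yaw now 75.82 -> -2.4000000000000057
turn [ 0.0393  1.3648 -0.029 ]
shift cm now-frame [ 0.97  0.27 -0.04] final-frame [0.24 0.31 0.93]
```

Call:
{"name": "servo_tool", "arguments": {"commands": [0.011,0,-0.044,0,-2,0,0.5,0,0,0,0,-1,0,0.5,0,0,0,0,0,0,0.5,0,0.06,0,0,0,0,0.5,0,0.08,0,0,0,0,0.5,0,0.08,0,0,0,0,0.5,0,0.08,0,0,0,0,0.5,0,0.08,0,0,0,0,0.5,0,0.08,0,0,0,0,0.5,0,0.08,0,0,0,0,0.5,0,0.08,0,0,0,0,0.5,0,0,0,0,0,0,0.5]}}

```text
t: 35.35
tool_pos: [0.6194, 0.2202, 0.1677]
tool_rot: [-1.462, 0.715, -0.701]
contact_force: [-0.4, 0.0, -1.9]
opening: 0.0643
```

Run:
```python
from h import *
plan([.6292,.2286,.14],-2.4)
```

```text
t 35.35 tcp [0.6194 0.2202 0.1677] F [-0.4  0.  -1.9] op 0.0643 q [ 0.23  0.16  1.56 -0.    1.44 -0.44]
x [ 0.617 -0.787 -0.004] y [-0.012 -0.004 -1.   ] z [ 0.787  0.617 -0.012]
yaw now 38.08 -> -2.3999999999999986
turn [1.260e-02 7.065e-01 4.000e-04]
shift cm now-frame [-0.05  2.75  1.32] final-frame [-0.88  2.77  0.94]
```

Call:
{"name": "servo_tool", "arguments": {"commands": [0.012,0.06,0,0,0,0,0.5,0,0.08,0,0,0,0,0.5,0,0.08,0,0,0,0,0.5,0,0.08,0,0,0,0,0.5,0,0.08,0,0,0,0,0.5,0,0.08,0,0,0,0,0.5,0,0.08,0,0,0,0,0.5,0,0.08,0,0,0,0,0.5,0,0.06,0,0,0,0,0.5,0,0,0,0,0,0,0.5,0,0,0,0,0,0,0.5]}}

```text
t: 36.45
tool_pos: [0.6188, 0.214, 0.1633]
tool_rot: [-1.201, 1.239, -1.225]
contact_force: [-0.7, 0.5, -3.2]
opening: 0.0645
```

Run:
```python
from h import *
plan([.6292,.2286,.10],-2.4)
```

```text
t 36.45 tcp [0.6188 0.214  0.1633] F [-0.7  0.5 -3.2] op 0.0645 q [0.22 0.15 1.57 0.   1.43 0.25]
x [-0.03  -1.    -0.001] y [-0.01   0.001 -1.   ] z [ 1.   -0.03 -0.01]
yaw now -1.7 -> -2.3999999999999995
turn [ 0.01    0.0122 -0.0011]
shift cm now-frame [-1.48  6.32  1.06] final-frame [-1.5   6.33  0.97]
```

Call:
{"name": "servo_tool", "arguments": {"commands": [0.01,0.012,0,-1.5,0,1,0.5,0,0,0,0,0,0,0.5,0,0,0,0,0,0,0.5,0,0,0,0,2,0,0.5,0,0,0,0,2.5,0,0.5,0,0,0,0,2.5,0,0.5,0,0,0,0,2,0,0.5,0,0,0,0,0,0,0.5,0,0,0,0,0,0,0.5]}}

```text
t: 37.35
tool_pos: [0.6323, 0.231, 0.0727]
tool_rot: [-1.187, 1.233, -1.236]
contact_force: [0.1, -0.3, -1.4]
opening: 0.0646
```

```bash
python3 held.py v -60 -38
python3 - <<'E'
from h import *
plan([.6292,.2292,.02],-2.4)
E
```

```text
t 37.35 tcp [0.6323 0.231  0.0727] F [ 0.1 -0.3 -1.4] op 0.0646 q [0.24 0.26 1.6  0.   1.27 0.27]
x [-0.036 -0.999 -0.002] y [ 0.005  0.002 -1.   ] z [ 0.999 -0.036  0.005]
top plane tilt deg x,z [-0.11  0.  ] y -49.6 x range [-83.7  42.3] n 44334
t 37.45 tcp [0.6325 0.231  0.0733] F [ 0.8  0.5 -2.2] op 0.0642 q [0.24 0.26 1.6  0.   1.27 0.27]
x [-0.036 -0.999 -0.002] y [ 0.005  0.002 -1.   ] z [ 0.999 -0.036  0.005]
yaw now -2.05 -> -2.399999999999998
turn [-0.0053  0.0062 -0.0024]
shift cm now-frame [ 0.21  5.32 -0.35] final-frame [ 0.2   5.33 -0.32]
```

View pics/wrist_v.png

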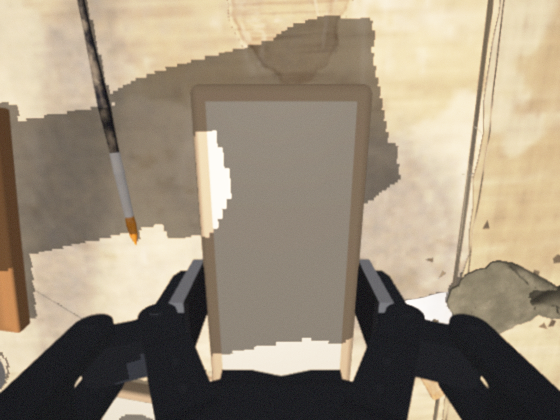

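The batt is level and unslipped in the grasp. Aligning and lowering.

Call:
{"name": "servo_tool", "arguments": {"commands": [-0.005,0.006,-0.002,0.2,0,-0.3,0.5,0,0,0,0,0,0,0.5,0,0,0,0,1.5,0,0.5,0,0,0,0,2,0,0.5,0,0,0,0,1.2,0,0.5,0,0,0,0,0,0,0.5,0,0,0,0,0,0,0.5]}}

```text
t: 38.15
tool_pos: [0.6327, 0.2297, 0.0286]
tool_rot: [-1.181, 1.235, -1.242]
contact_force: [-0.4, 0.1, -1.2]
opening: 0.0646
```

Run:
```python
from h import *
plan([.6292,.2292,.001],-2.4)
```

```text
t 38.15 tcp [0.6327 0.2297 0.0286] F [-0.4  0.1 -1.2] op 0.0646 q [0.24 0.31 1.62 0.   1.2  0.28]
x [-0.042 -0.999 -0.003] y [ 0.008  0.002 -1.   ] z [ 0.999 -0.042  0.008]
yaw now -2.41 -> -2.399999999999998
turn [-0.0082 -0.0002 -0.0026]
shift cm now-frame [ 0.07  2.75 -0.37] final-frame [ 0.07  2.76 -0.35]
```

Call:
{"name": "servo_tool", "arguments": {"commands": [-0.008,0,-0.003,0.05,0,-0.35,0.5,0,0,0,0,0,0,0.5,0,0,0,0,1,0,0.5,0,0,0,0,0.7,0,0.5,0,0,0,0,0,0,0.5,0,0,0,0,0,0,0.5]}}

```text
t: 38.75
tool_pos: [0.6303, 0.2298, 0.0122]
tool_rot: [-1.187, 1.238, -1.241]
contact_force: [-0.1, -0.3, -2.4]
opening: 0.0645
```

Run:
```python
from h import *
plan([.6292,.2292,.001],-2.4)
```

```text
t 38.75 tcp [0.6303 0.2298 0.0122] F [-0.1 -0.3 -2.4] op 0.0645 q [ 0.24  0.33  1.63 -0.    1.18  0.28]
x [-0.042 -0.999 -0.   ] y [ 0.003  0.    -1.   ] z [ 0.999 -0.042  0.003]
yaw now -2.4 -> -2.3999999999999977
turn [-0.0027 -0.0001 -0.0003]
shift cm now-frame [ 0.06  1.12 -0.11] final-frame [ 0.06  1.12 -0.11]
```

Call:
{"name": "servo_tool", "arguments": {"commands": [-0.003,0,0,0.05,0,-0.1,0.5,0,0,0,0,0.4,0,0.5,0,0,0,0,0.3,0,0.5,0,0,0,0,0.1,0,0.5,0,0,0,0,0,0,0.5,0,0,0,0,0,0,0.5]}}

```text
t: 39.35
tool_pos: [0.6294, 0.2293, 0.0037]
tool_rot: [-1.189, 1.24, -1.24]
contact_force: [-0.3, 0.9, -2.0]
opening: 0.0645
```

Run:
```python
from h import *
plan([.6292,.2292,.001],-2.4)
```

```text
t 39.35 tcp [0.6294 0.2293 0.0037] F [-0.3  0.9 -2. ] op 0.0645 q [0.24 0.34 1.63 0.   1.17 0.28]
x [-0.042 -0.999 -0.   ] y [-0.  0. -1.] z [ 0.999 -0.042 -0.   ]
yaw now -2.41 -> -2.4000000000000004
turn [ 0.0001 -0.0001 -0.0004]
shift cm now-frame [ 0.01  0.27 -0.02] final-frame [ 0.01  0.27 -0.02]
```

Call:
{"name": "servo_tool", "arguments": {"commands": [0,0,0,0,0.12,0,0.5,0,0,0,0,0.12,0,0.5,0,0,0,0,0,0,0.5]}}

```text
t: 39.65
tool_pos: [0.6298, 0.2294, 0.0017]
tool_rot: [-1.188, 1.24, -1.24]
contact_force: [-0.0, 0.6, -2.0]
opening: 0.0647
```

Call:
{"name": "servo_tool", "arguments": {"commands": [0,0,0,0,0.06,0,0.5,0,0,0,0,0.06,0,0.5,0,0,0,0,0,0,0.5]}}

```text
t: 39.95
tool_pos: [0.6301, 0.2295, 0.0017]
tool_rot: [-1.188, 1.239, -1.24]
contact_force: [0.6, 0.4, -2.8]
opening: 0.0645
```

Run:
```python
from h import *
plan([.6292,.2292,.001],-2.4)
d=grab(("scene","top"),"w")
f=d["scene"]["frame"][140:260,190:358]; cv2.imwrite("pics/c12.png",cv2.resize(f,(700,500),interpolation=2)[:,:,::-1])
```

```text
t 39.95 tcp [0.6301 0.2295 0.0017] F [ 0.6  0.4 -2.8] op 0.0645 q [0.24 0.34 1.63 0.   1.16 0.28]
x [-0.042 -0.999 -0.001] y [ 0.001  0.001 -1.   ] z [ 0.999 -0.042  0.001]
yaw now -2.4 -> -2.4000000000000052
turn [-0.0011 -0.0001 -0.0006]
shift cm now-frame [ 0.03  0.07 -0.09] final-frame [ 0.03  0.07 -0.09]
```

View pics/c12.png

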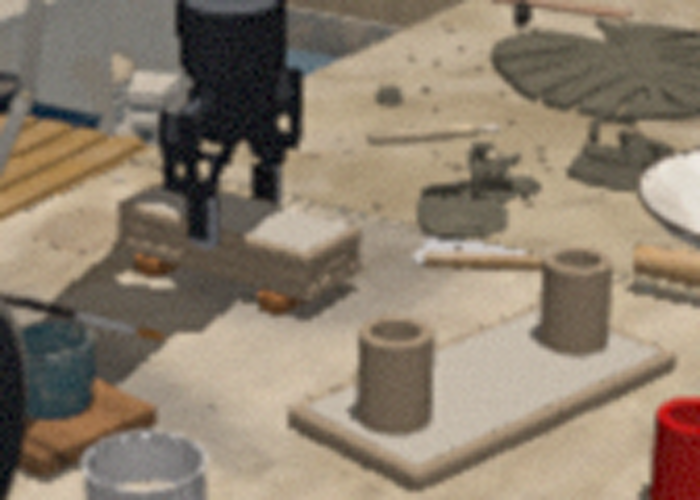

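Batt is nearly on the pile. The force still shows its full weight, so about a millimetre more.

Call:
{"name": "servo_tool", "arguments": {"commands": [0,0,0,0,0.1,-0.08,0.5,0,0,0,0,0.1,0,0.5,0,0,0,0,0,0,0.5]}}

```text
t: 40.35
tool_pos: [0.6303, 0.2295, 0.0016]
tool_rot: [-1.186, 1.238, -1.241]
contact_force: [-3.0, -0.9, -0.7]
opening: 0.0641
```

Run:
```python
from h import *
plan([.6292,.2292,.001],-2.4)
```

```text
t 40.35 tcp [0.6303 0.2295 0.0016] F [-3.  -0.9 -0.7] op 0.0641 q [ 0.24  0.34  1.63 -0.    1.16  0.28]
x [-0.042 -0.999 -0.001] y [ 0.003  0.001 -1.   ] z [ 0.999 -0.042  0.003]
yaw now -2.41 -> -2.3999999999999955
turn [-0.003  -0.0002 -0.0006]
shift cm now-frame [ 0.04  0.06 -0.11] final-frame [ 0.04  0.06 -0.11]
```

Call:
{"name": "servo_tool", "arguments": {"commands": [0,0,0,0,0,0,0.75,0,0,0,0,0,0,0.8,0,0,0,0,0,0,0.85,0,0,0,0,0,0,0.9,0,0,0,0,0,0,1,0,0,0,0,-0.5,0,1,0,0,0,0,-2,0,1,0,0,0,0,-3,0,1,0,0,0,0,-4,0,1,0,0,0,0,-4,0,1,0,0,0,0,-3,0,1,0,0,0,0,0,0,1]}}

```text
t: 41.55
tool_pos: [0.6293, 0.2294, 0.172]
tool_rot: [-1.187, 1.239, -1.24]
contact_force: [0.5, 0.1, 0.7]
opening: 0.0852
```

```bash
python3 - <<'E'
from h import *
o,M=state()
grab(("wrist","top"),"x")
im=pickle.load(open("x.pkl","rb"))["top"];P=cloud(im)
c,m=outline(im,P,(.50,.75,.1,.35),.0455,.06); print(rect(onz(im,c,.050)),m.sum())
E
python3 - x <<'E'
exec(open("m.py").read())
print("battpile",cm((.50,.75,.1,.35),.0455,.06,.050,rect))
E
```

```text
t 41.55 tcp [0.6293 0.2294 0.172 ] F [0.5 0.1 0.7] op 0.0852 q [0.24 0.17 1.53 0.   1.43 0.28]
x [-0.042 -0.999 -0.001] y [ 0.002  0.001 -1.   ] z [ 0.999 -0.042  0.002]
(array([626.1, 180.8]), array([78.1, 66.8], dtype=float32), np.float32(87.8)) 607
battpile ((array([629.3, 229.5]), array([167.7,  65.5], dtype=float32), np.float32(87.5)), np.uint64(12799), np.float64(0.0505))
```

View pics/wrist_x.png

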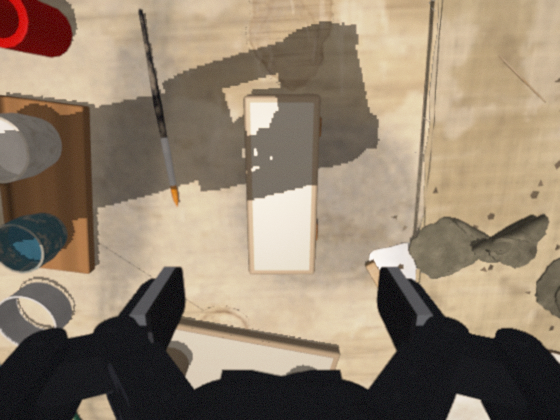

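Batt laid at (629.3, 229.5), 87.5°, within 1 mm and 0.1° of the pile. Now the props.

Call:
{"name": "servo_tool", "arguments": {"commands": [0,0,0,1,-1,-0.4,1,0,0,0,3,-0.5,-1,1,0,0,0,4,-0.5,-1.2,1,0,0,0,4,-0.5,-1.2,1,0,0,0,4,-0.5,-1.2,1,0,0,0,3,-0.5,-1,1,0,0,0,1,0,-0.3,1,0,0,0,0,0,0,1,0,0,0,0,0,0,1]}}

```text
t: 42.55
tool_pos: [0.5435, 0.0222, 0.19]
tool_rot: [-1.215, 1.261, -1.228]
contact_force: [0.5, -0.1, -0.8]
opening: 0.0853
```

```bash
python3 - <<'E'
from h import *
o,M=state()
grab(("wrist","top"),"y")
E
python3 - y <<'E'
exec(open("m.py").read())
for n,w in dict(near=(.44,.54,-.06,.07),far=(.58,.70,-.10,.03)).items():
    c,m=outline(im,P,w,.0685,.09); p=onz(im,c,.074); print(n,circ(p),m.sum(),cv2.minEnclosingCircle((p[:,:2]*1000).astype(np.float32)))
t=d["top"];PT=cloud(t)
for n,w in dict(near=(.44,.54,-.06,.07),far=(.58,.70,-.10,.03)).items():
    try:
        c,m=outline(t,PT,w,.066,.09); p=onz(t,c,.074); print("top",n,circ(p),m.sum())
    except Exception as e: print(e)
E
```

```text
t 42.55 tcp [0.5435 0.0222 0.19  ] F [ 0.5 -0.1 -0.8] op 0.0853 q [-0.09 -0.11  1.79 -0.01  1.49 -0.05]
x [-0.041 -0.999  0.005] y [-0.031 -0.003 -1.   ] z [ 0.999 -0.041 -0.031]
near (array([484.2,  10.6]), array([44.5, 45.8])) 1149 ((484.34527587890625, 10.4847412109375), 23.403379440307617)
far (array([640. , -31.4]), array([44.5, 46.2])) 1109 ((639.5879516601562, -31.913719177246094), 23.764144897460938)
max() iterable argument is empty
max() iterable argument is empty
```

View pics/wrist_y.png

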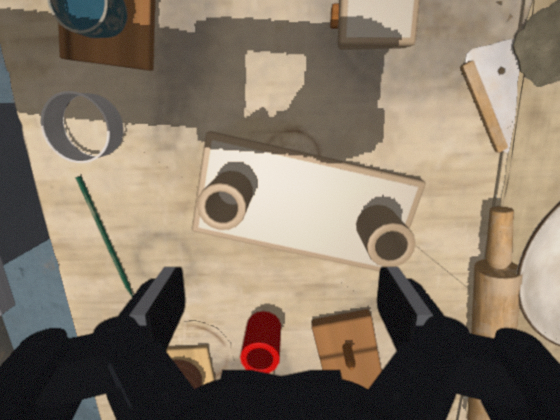

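Props at (225,200) and (388,242) px: near (484.3, 10.5), far (639.8, -31.6), tops at z = 0.074. Taking the far prop first, with jaws turned along the peg board's x.

Call:
{"name": "servo_tool", "arguments": {"commands": [0.031,-0.08,0.005,2,0,3,1,0,-0.08,0,1,0,3,1,0,-0.08,0,1,0,2,1,0,0,0,0,0,0,1,0,0,0,0,0,0,1]}}

```text
t: 43.15
tool_pos: [0.6277, -0.0087, 0.1866]
tool_rot: [-1.303, 1.051, -1.044]
contact_force: [0.4, 0.4, 0.3]
opening: 0.0854
```

Run:
```python
from h import *
plan([.6398,-.0316,.06],11.7)
```

```text
t 43.15 tcp [ 0.6277 -0.0087  0.1866] F [0.4 0.4 0.3] op 0.0854 q [-0.13  0.07  1.62  0.    1.46 -0.35]
x [ 0.216 -0.976 -0.004] y [-0.002  0.004 -1.   ] z [ 0.976  0.216 -0.001]
yaw now 12.47 -> 11.700000000000005
turn [ 0.0015  0.0134 -0.0042]
shift cm now-frame [ 2.55 12.65  0.71] final-frame [ 2.49 12.66  0.72]
```

Call:
{"name": "servo_tool", "arguments": {"commands": [0.001,0.013,-0.004,2.5,0,0.7,1,0,0,0,0,0,0,1,0,0,0,0,0,0,1,0,0,0,0,3,0,1,0,0,0,0,3,0,1,0,0,0,0,3,0,1,0,0,0,0,2,0,1,0,0,0,0,0,0,1,0,0,0,0,0,0,1]}}

```text
t: 44.05
tool_pos: [0.6361, -0.022, 0.0757]
tool_rot: [-1.298, 1.055, -1.052]
contact_force: [-0.1, 0.6, 0.7]
opening: 0.0855
```

```bash
python3 - <<'E'
from h import *
plan([.6398,-.0316,.01],11.7)
grab(("wrist",),"z")
E
python3 - z <<'E'
exec(open("m.py").read())
for n,w in dict(far=(.58,.70,-.10,.03)).items():
    c,m=outline(im,P,w,.0695,.079,im["frame"].max(2)>60); p=onz(im,c,.074); print(n,circ(p),m.sum(),cv2.minEnclosingCircle((p[:,:2]*1000).astype(np.float32)))
E
```

```text
t 44.05 tcp [ 0.6361 -0.022   0.0757] F [-0.1  0.6  0.7] op 0.0855 q [-0.15  0.18  1.69  0.    1.27 -0.36]
x [ 0.207 -0.978 -0.003] y [ 0.     0.003 -1.   ] z [0.978 0.207 0.001]
yaw now 11.96 -> 11.699999999999998
turn [-0.001   0.0046 -0.0027]
shift cm now-frame [1.03 6.57 0.16] final-frame [1.02 6.57 0.17]
far (array([640.2, -31.8]), array([44.4, 45.4])) 2706 ((640.18701171875, -31.752084732055664), 23.213706970214844)
```

View pics/wrist_z.png

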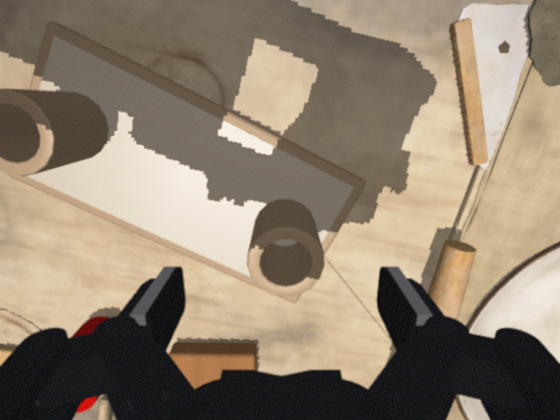

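```bash
python3 - z <<'E'
exec(open("m.py").read())
for u,v in ((440,275),(455,250),(460,300),(470,330)): print(u,v,P[v,u].round(3))
E
```

```text
440 275 [ 0.762 -0.042  0.027]
455 250 [ 0.763 -0.019  0.031]
460 300 [ 0.78  -0.056  0.034]
470 330 [ 0.792 -0.075  0.042]
```

Call:
{"name": "servo_tool", "arguments": {"commands": [-0.001,0.004,-0.003,1.05,0,0.2,0.85,0,0,0,0,0,0,0.85,0,0,0,0,0,0,0.85]}}

```text
t: 44.4
tool_pos: [0.6429, -0.0327, 0.0804]
tool_rot: [-1.296, 1.052, -1.062]
contact_force: [0.2, -0.0, 0.5]
opening: 0.0727
```

Run:
```python
from h import *
plan([.6402,-.0318,.01],11.7)
```

```text
t 44.4 tcp [ 0.6429 -0.0327  0.0804] F [ 0.2 -0.   0.5] op 0.0727 q [-0.17  0.19  1.67 -0.    1.27 -0.37]
x [ 0.203 -0.979  0.003] y [ 0.007 -0.002 -1.   ] z [0.979 0.203 0.006]
yaw now 11.72 -> 11.699999999999994
turn [-0.0061  0.0004  0.003 ]
shift cm now-frame [-0.17  7.03 -0.29] final-frame [-0.15  7.04 -0.24]
```

Pin is clear of the fingers (over 60 mm). Descending.

Call:
{"name": "servo_tool", "arguments": {"commands": [-0.006,0,0.003,-0.15,0,-0.25,0.85,0,0,0,0,0,0,0.85,0,0,0,0,2,0,0.85,0,0,0,0,2,0,0.85,0,0,0,0,1.5,0,0.85,0,0,0,0,0.8,0,0.85,0,0,0,0,0,0,0.85,0,0,0,0,0,0,0.85]}}

```text
t: 45.2
tool_pos: [0.643, -0.0323, 0.0191]
tool_rot: [-1.295, 1.053, -1.061]
contact_force: [-0.4, 0.0, 0.6]
opening: 0.0723
```

Run:
```python
from h import *
plan([.6402,-.0318,.01],11.7)
```

```text
t 45.2 tcp [ 0.643  -0.0323  0.0191] F [-0.4  0.   0.6] op 0.0723 q [-0.17  0.26  1.7   0.    1.17 -0.37]
x [ 0.203 -0.979  0.002] y [ 0.006 -0.001 -1.   ] z [0.979 0.203 0.006]
yaw now 11.69 -> 11.700000000000006
turn [-0.0057 -0.0001  0.0019]
shift cm now-frame [-0.11  0.91 -0.26] final-frame [-0.11  0.91 -0.26]
```

Call:
{"name": "servo_tool", "arguments": {"commands": [-0.006,0,0.002,-0.1,0,-0.25,0.85,0,0,0,0,0.8,0,0.85,0,0,0,0,0,0,0.75,0,0,0,0,0,0,0.65,0,0,0,0,0,0,0.6,0,0,0,0,0,0,0.55,0,0,0,0,0,0,0.5,0,0,0,0,0,0,0.4,0,0,0,0,0,0,0.35,0,0,0,0,0,0,0.35], "grip_force": 40}}

```text
t: 46.2
tool_pos: [0.6422, -0.0322, 0.0137]
tool_rot: [-1.297, 1.054, -1.06]
contact_force: [-0.6, -0.1, -0.0]
opening: 0.0451
```

Run:
```python
from h import *
plan([.6402,-.0318,.01],11.7)
```

```text
t 46.2 tcp [ 0.6422 -0.0322  0.0137] F [-0.6 -0.1 -0. ] op 0.0451 q [-0.17  0.27  1.7  -0.    1.17 -0.37]
x [ 0.203 -0.979  0.002] y [ 0.004 -0.001 -1.   ] z [0.979 0.203 0.004]
yaw now 11.7 -> 11.699999999999992
turn [-0.0036 -0.      0.0015]
shift cm now-frame [-0.08  0.37 -0.19] final-frame [-0.08  0.37 -0.18]
```

Call:
{"name": "servo_tool", "arguments": {"commands": [0,0,0,0,-0.3,0,0.35,0,0,0,0,-0.8,0,0.35,0,0,0,0,-2,0,0.35,0,0,0,0,-3,0,0.35,0,0,0,0,-3,0,0.35,0,0,0,0,-2,0,0.35,0,0,0,0,0,0,0.35,0,0,0,0,0,0,0.35]}}

```text
t: 47.0
tool_pos: [0.6401, -0.0317, 0.1286]
tool_rot: [-1.298, 1.057, -1.058]
contact_force: [-0.2, -0.3, -1.6]
opening: 0.045
```

Run:
```python
from h import *
plan([.6235,-.265,.12],11.7)
grab(("wrist","scene"),"aa")
o,M=state()
d=pickle.load(open("aa.pkl","rb")); P=cloud(d["wrist"]); Q=(P-o["tool_pos"])@M*1000
# held prop top ring: expected y=-60
m=(np.abs(Q[...,0])<30)&(np.abs(Q[...,2])<30)&(np.abs(Q[...,1]+60)<4)&(d["wrist"]["frame"].max(2)>70)
q=Q[m]; print(m.sum(),circ(q[:,[0,2]]/1000*1),cv2.minEnclosingCircle(q[:,[0,2]].astype(np.float32)),np.median(q[:,1]))
```

```text
t 47.0 tcp [ 0.6401 -0.0317  0.1286] F [-0.2 -0.3 -1.6] op 0.045 q [-0.17  0.14  1.64  0.    1.36 -0.37]
x [ 0.203 -0.979  0.   ] y [ 0.001  0.    -1.   ] z [0.979 0.203 0.001]
yaw now 11.7 -> 11.700000000000003
turn [-0.0007 -0.0001  0.0001]
shift cm now-frame [22.51  0.86 -6.36] final-frame [22.51  0.86 -6.36]
t 47.1 tcp [ 0.6399 -0.0317  0.1279] F [ 0.5  1.2 -1. ] op 0.0452 q [-0.17  0.14  1.64  0.    1.36 -0.37]
x [ 0.203 -0.979 -0.   ] y [-0.  0. -1.] z [ 0.979  0.203 -0.   ]
6247 (array([-1.2, -0.4]), array([38.5, 44.1])) ((-5.989042282104492, -0.29730793833732605), 29.615243911743164) -60.933049372523385
```

View pics/wrist_aa.png

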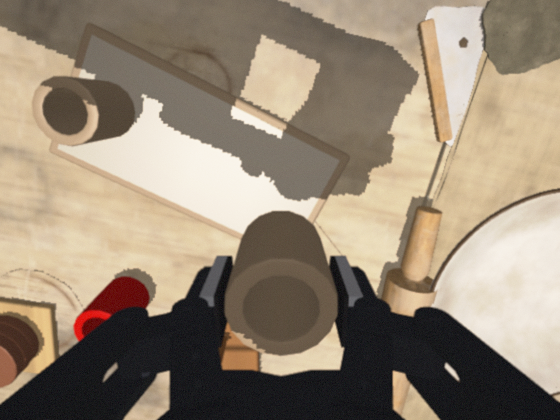

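Prop held upright and centred. Carrying it to peg_2 at (0.624, -0.266).

Call:
{"name": "servo_tool", "arguments": {"commands": [0,0,0,1.5,0,-0.4,0.35,0,0,0,3,0,-0.8,0.35,0,0,0,4,0,-1.2,0.35,0,0,0,4,0,-1.2,0.35,0,0,0,4,0,-1.2,0.35,0,0,0,3.5,0,-1,0.35,0,0,0,2,0,-0.5,0.35,0,0,0,0,0,0,0.35,0,0,0,0,0,0,0.35]}}

```text
t: 48.0
tool_pos: [0.6124, -0.2732, 0.1117]
tool_rot: [-1.308, 1.077, -1.042]
contact_force: [0.1, -0.2, -1.3]
opening: 0.045
```

Run:
```python
from h import *
plan([.624,-.266,.075],11.7)
grab(("wrist",),"ab")
```

```text
t 48.0 tcp [ 0.6124 -0.2732  0.1117] F [ 0.1 -0.2 -1.3] op 0.045 q [-0.53  0.24  1.56 -0.01  1.37 -0.73]
x [ 0.202 -0.979 -0.011] y [-0.022  0.006 -1.   ] z [ 0.979  0.202 -0.021]
yaw now 11.66 -> 11.7
turn [ 0.0205 -0.0008 -0.0107]
shift cm now-frame [-0.44  3.65  1.35] final-frame [-0.47  3.67  1.28]
```

View pics/wrist_ab.png

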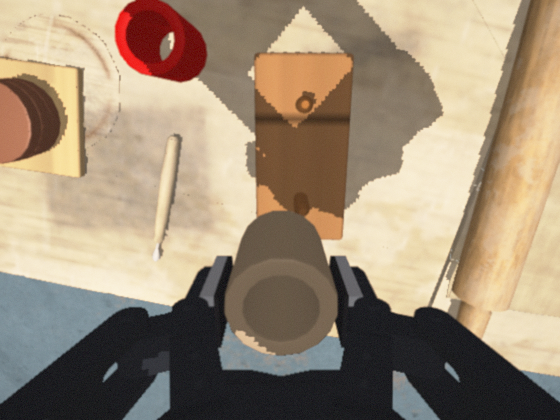

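Board fully in view, pegs at (305,102) and (301,203). Re-measuring them.

```bash
python3 - ab <<'E'
exec(open("m.py").read())
print("pegboard",cm((.5,.72,-.32,-.14),.014,.024,.018,rect))
m=((P[...,0]>.56)&(P[...,0]<.68)&(P[...,1]>-.30)&(P[...,1]<-.16)&(P[...,2]>.032)&(P[...,2]<.06)).astype(np.uint8)
n,l,s,ce=cv2.connectedComponentsWithStats(m)
for i in range(1,n):
    if s[i][4]>20:
        q=P[l==i]; t=q[q[:,2]>.046]; print(s[i],q.mean(0).round(4),"top",np.median(t,axis=0).round(4),len(t), q[:,2].max().round(3))
E
```

```text
pegboard ((array([ 617.8, -230.8]), array([148.5,  74.5], dtype=float32), np.float32(101.2)), np.uint64(15620), np.float64(0.0183))
[295  96  18  18 244] [ 0.6105 -0.1948  0.0516] top [ 0.6105 -0.1949  0.0517] 241 0.057
[294 197  16  20 250] [ 0.6247 -0.2661  0.0481] top [ 0.6248 -0.2666  0.051 ] 183 0.057
```

Call:
{"name": "servo_tool", "arguments": {"commands": [0.02,0,-0.011,-0.5,0,1.3,0.35,0,0,0,0,0,0,0.35,0,0,0,0,0,0,0.35]}}

```text
t: 48.35
tool_pos: [0.625, -0.2618, 0.1103]
tool_rot: [-1.3, 1.055, -1.055]
contact_force: [-1.3, -0.4, -1.0]
opening: 0.045
```

Run:
```python
from h import *
plan([.6245,-.2666,.06],11.7)
```

```text
t 48.35 tcp [ 0.625  -0.2618  0.1103] F [-1.3 -0.4 -1. ] op 0.045 q [-0.51  0.24  1.56  0.    1.34 -0.71]
x [ 0.206 -0.979 -0.   ] y [-0.  0. -1.] z [ 0.979  0.206 -0.   ]
yaw now 11.88 -> 11.700000000000003
turn [ 0.0002  0.0031 -0.0004]
shift cm now-frame [ 0.46  5.03 -0.15] final-frame [ 0.46  5.03 -0.15]
```

Call:
{"name": "servo_tool", "arguments": {"commands": [0,0.003,0,0.45,0,-0.15,0.35,0,0,0,0,0,0,0.35,0,0,0,0,1.5,0,0.35,0,0,0,0,2,0,0.35,0,0,0,0,0.8,0,0.35,0,0,0,0,0,0,0.35,0,0,0,0,0,0,0.35]}}

```text
t: 49.05
tool_pos: [0.6247, -0.2653, 0.0643]
tool_rot: [-1.3, 1.056, -1.056]
contact_force: [-0.6, 1.7, -1.7]
opening: 0.0451
```

Run:
```python
from h import *
plan([.6245,-.2666,.018],11.7)
d=grab(("wrist","scene"),"ac")
f=d["scene"]["frame"][190:310,330:498]; cv2.imwrite("pics/c13.png",cv2.resize(f,(700,500),interpolation=2)[:,:,::-1])
```

```text
t 49.05 tcp [ 0.6247 -0.2653  0.0643] F [-0.6  1.7 -1.7] op 0.0451 q [-0.51  0.29  1.59 -0.    1.27 -0.72]
x [ 0.205 -0.979 -0.   ] y [-0.  0. -1.] z [ 0.979  0.205 -0.   ]
yaw now 11.83 -> 11.699999999999996
turn [ 0.0002  0.0022 -0.0001]
shift cm now-frame [ 0.13  4.63 -0.05] final-frame [ 0.12  4.63 -0.05]
```

View pics/c13.png

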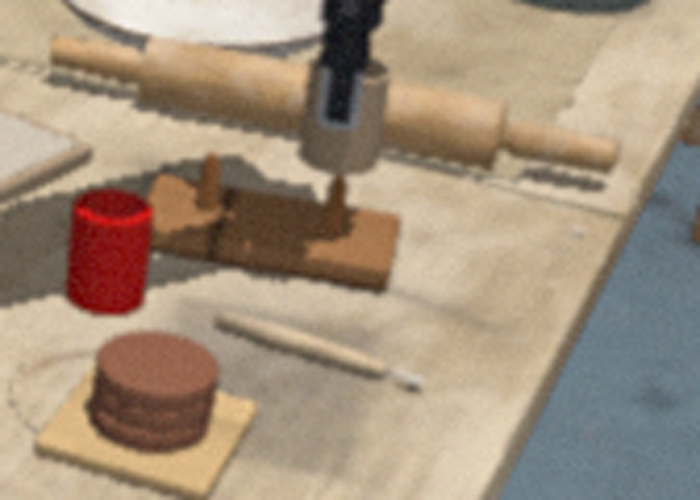

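The prop is centred directly above the peg at (338,190) in the crop. Lowering it over the peg.

Call:
{"name": "servo_tool", "arguments": {"commands": [0,0,0,0.1,0.8,0,0.35,0,0,0,0,1,0,0.35,0,0,0,0,1,0,0.35,0,0,0,0,0.7,0,0.35,0,0,0,0,0.3,0,0.35,0,0,0,0,0,0,0.35,0,0,0,0,0,0,0.35]}}

```text
t: 49.85
tool_pos: [0.626, -0.267, 0.0247]
tool_rot: [-1.299, 1.054, -1.058]
contact_force: [0.0, 1.2, -0.5]
opening: 0.0453
```

Run:
```python
from h import *
plan([.6245,-.2666,.018],11.7)
```

```text
t 49.85 tcp [ 0.626  -0.267   0.0247] F [ 0.   1.2 -0.5] op 0.0453 q [-0.51  0.33  1.6   0.    1.2  -0.72]
x [ 0.205 -0.979  0.002] y [ 0.002 -0.001 -1.   ] z [0.979 0.205 0.002]
yaw now 11.83 -> 11.700000000000001
turn [-0.002   0.0022  0.0017]
shift cm now-frame [-0.07  0.67 -0.14] final-frame [-0.07  0.67 -0.14]
```

Call:
{"name": "servo_tool", "arguments": {"commands": [-0.002,0,0.002,-0.05,0.2,-0.1,0.35,0,0,0,0,0.3,0,0.35,0,0,0,0,0.1,0,0.35,0,0,0,0,0,0,0.35,0,0,0,0,0,0,0.35]}}

```text
t: 50.35
tool_pos: [0.6257, -0.2671, 0.0195]
tool_rot: [-1.299, 1.054, -1.057]
contact_force: [0.3, -0.1, -1.8]
opening: 0.045
```

Call:
{"name": "servo_tool", "arguments": {"commands": [0,0,0,0,0.1,0,0.35,0,0,0,0,0.1,0,0.35,0,0,0,0,0,0,0.35]}}

```text
t: 50.65
tool_pos: [0.6259, -0.2672, 0.0178]
tool_rot: [-1.299, 1.054, -1.058]
contact_force: [-1.0, 0.0, 0.0]
opening: 0.045
```

Call:
{"name": "servo_tool", "arguments": {"commands": [0,0,0,0,0.1,0,0.35,0,0,0,0,0.1,0,0.35,0,0,0,0,0,0,0.35]}}

```text
t: 50.95
tool_pos: [0.6263, -0.2674, 0.0179]
tool_rot: [-1.299, 1.053, -1.058]
contact_force: [0.7, -0.7, -1.8]
opening: 0.0449
```

z no longer advances (0.0178, as expected at contact). Releasing and backing up.

Call:
{"name": "servo_tool", "arguments": {"commands": [0,0,0,0,0,0,0.55,0,0,0,0,0,0,0.6,0,0,0,0,0,0,0.7,0,0,0,0,0,0,0.8,0,0,0,0,0,0,0.85,0,0,0,0,-1,0,0.85,0,0,0,0,-2,0,0.85,0,0,0,0,-3,0,0.85,0,0,0,0,-4,0,1,0,0,0,0,-4,0,1,0,0,0,0,-3,0,1,0,0,0,0,0,0,1]}}

```text
t: 52.15
tool_pos: [0.6256, -0.267, 0.1965]
tool_rot: [-1.299, 1.053, -1.058]
contact_force: [-0.2, -0.5, -0.4]
opening: 0.0857
```

```bash
python3 - <<'E'
from h import *
plan([.4843,.0105,.17],11.7)
grab(("wrist",),"ad")
E
python3 - ad <<'E'
exec(open("m.py").read())
c,m=outline(im,P,(.57,.68,-.32,-.22),.07,.09); p=onz(im,c,.078); print("prop",circ(p),np.median(P[...,2][m>0]))
E
```

```text
t 52.15 tcp [ 0.6256 -0.267   0.1965] F [-0.2 -0.5 -0.4] op 0.0857 q [-0.51  0.18  1.48  0.    1.48 -0.72]
x [ 0.205 -0.979  0.002] y [ 0.003 -0.001 -1.   ] z [0.979 0.205 0.003]
yaw now 11.84 -> 11.699999999999994
turn [-0.0025  0.0024  0.002 ]
shift cm now-frame [-30.06   2.56  -8.14] final-frame [-30.04   2.65  -8.2 ]
prop (array([ 625.6, -267.6]), array([44.5, 45.5])) 0.07802279675856313
```

View pics/wrist_ad.png

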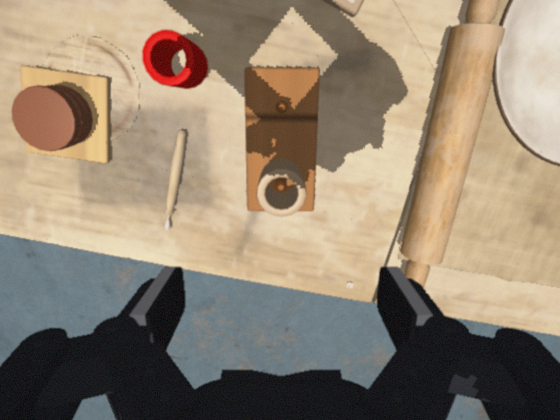

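The prop stands on peg_2 at (281,187), its top at 0.078 so all the way down, with the peg centred in the bore. Now the near prop.

Call:
{"name": "servo_tool", "arguments": {"commands": [0,0,0,-1.5,0,-0.5,1,0,0,0,-3,0,-1,1,0,0,0,-4,0,-1.1,1,0,0,0,-4,0,-1.1,1,0,0,0,-4,0,-1.1,1,0,0,0,-4,0,-1.1,1,0,0,0,-4,0,-1.1,1,0,0,0,-3,0,-1,1,0,0,0,-1.5,0,-0.3,1,0,0,0,0,0,0,1,0,0,0,0,0,0,1]}}

```text
t: 53.3
tool_pos: [0.4697, 0.0112, 0.1781]
tool_rot: [-1.308, 1.077, -1.04]
contact_force: [-0.3, -0.5, 0.6]
opening: 0.0853
```

```bash
python3 - <<'E'
from h import *
plan([.4843,.0105,.12],11.7)
grab(("wrist",),"ae")
E
python3 - ae <<'E'
exec(open("m.py").read())
c,m=outline(im,P,(.44,.54,-.06,.07),.0695,.079); p=onz(im,c,.074); print("near",circ(p),m.sum())
E
```

```text
t 53.3 tcp [0.4697 0.0112 0.1781] F [-0.3 -0.5  0.6] op 0.0853 q [-0.14 -0.3   1.97  0.    1.49 -0.34]
x [ 0.203 -0.979 -0.011] y [-0.023  0.007 -1.   ] z [ 0.979  0.203 -0.021]
yaw now 11.73 -> 11.699999999999994
turn [ 0.0212  0.0005 -0.0115]
shift cm now-frame [0.43 5.77 1.54] final-frame [0.37 5.81 1.42]
near (array([483.4,  10.4]), array([44.5, 45.1])) 1246
```

View pics/wrist_ae.png

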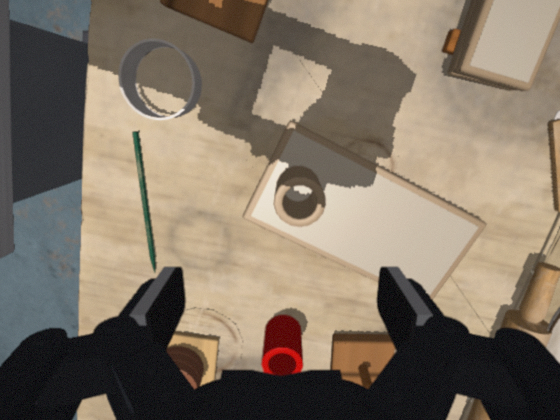

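Near prop unmoved at (483.8, 10.4), pixel (300,200). Going down over it.

Call:
{"name": "servo_tool", "arguments": {"commands": [0.021,0,-0.011,0.4,0,1.4,0.85,0,0,0,0,0,0,0.85,0,0,0,0,2,0,0.85,0,0,0,0,3,0,0.85,0,0,0,0,3,0,0.85,0,0,0,0,1.5,0,0.85,0,0,0,0,0,0,0.85,0,0,0,0,0,0,0.85]}}

```text
t: 54.15
tool_pos: [0.4906, 0.004, 0.0805]
tool_rot: [-1.294, 1.06, -1.067]
contact_force: [-0.5, -0.3, 0.5]
opening: 0.0722
```

Run:
```python
from h import *
plan([.4838,.0104,.012],11.7)
```

```text
t 54.15 tcp [0.4906 0.004  0.0805] F [-0.5 -0.3  0.5] op 0.0722 q [-0.14 -0.17  2.03 -0.    1.27 -0.34]
x [ 0.195 -0.981  0.002] y [ 0.004 -0.001 -1.   ] z [0.981 0.195 0.004]
yaw now 11.22 -> 11.700000000000005
turn [-0.0035 -0.0084  0.0022]
shift cm now-frame [-0.77  6.85 -0.57] final-frame [-0.76  6.85 -0.54]
```

Call:
{"name": "servo_tool", "arguments": {"commands": [-0.004,-0.008,0.002,-0.75,0,-0.55,0.85,0,0,0,0,0,0,0.85,0,0,0,0,0,0,0.85]}}

```text
t: 54.45
tool_pos: [0.4855, 0.0102, 0.0836]
tool_rot: [-1.297, 1.054, -1.06]
contact_force: [0.0, 0.7, 0.1]
opening: 0.0727
```

Run:
```python
from h import *
plan([.4838,.0104,.012],11.7)
```

```text
t 54.45 tcp [0.4855 0.0102 0.0836] F [0.  0.7 0.1] op 0.0727 q [-0.13 -0.19  2.04 -0.    1.28 -0.34]
x [ 0.202 -0.979  0.002] y [ 0.004 -0.001 -1.   ] z [0.979 0.202 0.004]
yaw now 11.68 -> 11.699999999999998
turn [-0.0037 -0.0004  0.0016]
shift cm now-frame [-0.07  7.16 -0.18] final-frame [-0.06  7.16 -0.16]
```

Call:
{"name": "servo_tool", "arguments": {"commands": [-0.004,0,0.002,-0.05,0,-0.15,0.85,0,0,0,0,1,0,0.85,0,0,0,0,2,0,0.85,0,0,0,0,2,0,0.85,0,0,0,0,1.3,0,0.85,0,0,0,0,0.5,0,0.85,0,0,0,0,0,0,0.85,0,0,0,0,0,0,0.85]}}

```text
t: 55.25
tool_pos: [0.486, 0.0103, 0.0145]
tool_rot: [-1.296, 1.053, -1.06]
contact_force: [-0.2, 0.1, 0.6]
opening: 0.0728
```

Run:
```python
from h import *
plan([.4838,.0104,.012],11.7)
```

```text
t 55.25 tcp [0.486  0.0103 0.0145] F [-0.2  0.1  0.6] op 0.0728 q [-0.13 -0.09  2.08  0.    1.14 -0.34]
x [ 0.203 -0.979  0.001] y [ 0.005 -0.    -1.   ] z [0.979 0.203 0.005]
yaw now 11.71 -> 11.700000000000006
turn [-0.0048  0.0001  0.0014]
shift cm now-frame [-0.06  0.25 -0.22] final-frame [-0.06  0.25 -0.22]
```

Call:
{"name": "servo_tool", "arguments": {"commands": [-0.005,0,0.001,-0.05,0.1,-0.2,0.85,0,0,0,0,0,0,0.75,0,0,0,0,0,0,0.65,0,0,0,0,0,0,0.6,0,0,0,0,0,0,0.55,0,0,0,0,0,0,0.5,0,0,0,0,0,0,0.4,0,0,0,0,0,0,0.35,0,0,0,0,0,0,0.35]}}

```text
t: 56.15
tool_pos: [0.4862, 0.01, 0.0166]
tool_rot: [-1.297, 1.053, -1.061]
contact_force: [0.1, -0.6, 1.1]
opening: 0.045
```

Run:
```python
from h import *
plan([.4838,.0104,.012],11.7)
```

```text
t 56.15 tcp [0.4862 0.01   0.0166] F [ 0.1 -0.6  1.1] op 0.045 q [-0.13 -0.09  2.08 -0.    1.15 -0.34]
x [ 0.203 -0.979  0.002] y [ 0.005 -0.001 -1.   ] z [0.979 0.203 0.004]
yaw now 11.71 -> 11.699999999999996
turn [-0.0045  0.0002  0.0023]
shift cm now-frame [-0.09  0.46 -0.23] final-frame [-0.09  0.46 -0.23]
```

Call:
{"name": "servo_tool", "arguments": {"commands": [0,0,0,0,-0.3,0,0.35,0,0,0,0,-0.8,0,0.35,0,0,0,0,-2,0,0.35,0,0,0,0,-3,0,0.35,0,0,0,0,-3,0,0.35,0,0,0,0,-3,0,0.35,0,0,0,0,0,0,0.35,0,0,0,0,0,0,0.35]}}

```text
t: 56.95
tool_pos: [0.4835, 0.0105, 0.142]
tool_rot: [-1.299, 1.056, -1.058]
contact_force: [0.4, -0.7, -1.3]
opening: 0.0451
```

Run:
```python
from h import *
plan([.6095,-.193,.13],11.7)
grab(("wrist",),"af")
```

```text
t 56.95 tcp [0.4835 0.0105 0.142 ] F [ 0.4 -0.7 -1.3] op 0.0451 q [-0.13 -0.25  2.   -0.    1.4  -0.34]
x [ 0.203 -0.979  0.001] y [ 0.001 -0.001 -1.   ] z [0.979 0.203 0.001]
yaw now 11.71 -> 11.700000000000003
turn [-0.0011  0.0001  0.0008]
shift cm now-frame [22.48  1.22  8.2 ] final-frame [22.48  1.2   8.21]
```

View pics/wrist_af.png

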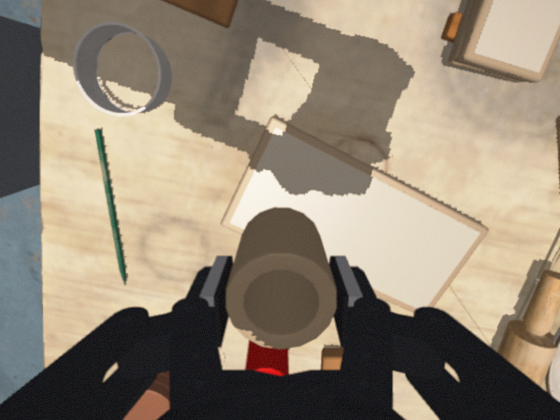

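Second prop held upright. Carrying it to peg_1 at (0.6095, -0.1935).

Call:
{"name": "servo_tool", "arguments": {"commands": [0,0,0,1.5,0,0.5,0.35,0,0,0,3,0,1,0.35,0,0,0,4,0,1.5,0.35,0,0,0,4,0,1.5,0.35,0,0,0,4,0,1.5,0.35,0,0,0,3.5,0,1.2,0.35,0,0,0,2,0,0.8,0.35,0,0,0,0,0,0,0.35,0,0,0,0,0,0,0.35]}}

```text
t: 57.9
tool_pos: [0.6049, -0.2011, 0.1225]
tool_rot: [-1.307, 1.076, -1.042]
contact_force: [-0.5, -0.7, -1.0]
opening: 0.0448
```

Run:
```python
from h import *
plan([.6095,-.1935,.1],11.7)
```

```text
t 57.9 tcp [ 0.6049 -0.2011  0.1225] F [-0.5 -0.7 -1. ] op 0.0448 q [-0.44  0.15  1.64 -0.    1.37 -0.64]
x [ 0.203 -0.979 -0.01 ] y [-0.021  0.006 -1.   ] z [ 0.979  0.203 -0.019]
yaw now 11.7 -> 11.699999999999998
turn [ 0.0192 -0.0002 -0.0103]
shift cm now-frame [-0.63  2.25  0.65] final-frame [-0.65  2.25  0.61]
```

Call:
{"name": "servo_tool", "arguments": {"commands": [0.019,0,-0.01,-0.6,0,0.6,0.35,0,0,0,0,0,0,0.35,0,0,0,0,1.5,0,0.35,0,0,0,0,2,0,0.35,0,0,0,0,0.5,0,0.35,0,0,0,0,0,0,0.35,0,0,0,0,0,0,0.35]}}

```text
t: 58.6
tool_pos: [0.6069, -0.1883, 0.0775]
tool_rot: [-1.301, 1.056, -1.051]
contact_force: [0.5, -0.0, -0.4]
opening: 0.0447
```

Run:
```python
from h import *
plan([.6095,-.1935,.067],11.7)
d=grab(("wrist","scene"),"ag")
f=d["scene"]["frame"][190:310,330:498]; cv2.imwrite("pics/c14.png",cv2.resize(f,(700,500),interpolation=2)[:,:,::-1])
```

```text
t 58.6 tcp [ 0.6069 -0.1883  0.0775] F [ 0.5 -0.  -0.4] op 0.0447 q [-0.42  0.18  1.69  0.    1.28 -0.63]
x [ 0.208 -0.978 -0.002] y [-0.002  0.002 -1.   ] z [ 0.978  0.208 -0.002]
yaw now 11.99 -> 11.700000000000003
turn [ 0.0018  0.005  -0.0025]
shift cm now-frame [0.57 1.04 0.15] final-frame [0.57 1.05 0.15]
```

View pics/c14.png

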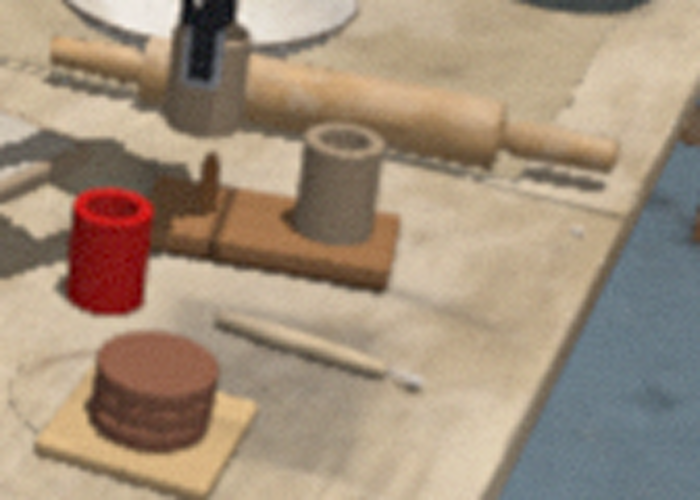

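Peg at (210,165) in the crop, prop slightly left of it, which matches the 5.7 mm still to go. Correcting, then lowering.

Call:
{"name": "servo_tool", "arguments": {"commands": [0.002,0.005,-0.002,0.6,0,0.15,0.35,0,0,0,0,0,0,0.35,0,0,0,0,0.5,0,0.35,0,0,0,0,0,0,0.35]}}

```text
t: 59.1
tool_pos: [0.6119, -0.1957, 0.0754]
tool_rot: [-1.297, 1.053, -1.063]
contact_force: [-0.3, -0.6, -0.9]
opening: 0.0449
```

Run:
```python
from h import *
plan([.6095,-.1935,.0206],11.7)
d=grab(("scene",),"ah")
f=d["scene"]["frame"][190:310,330:498]; cv2.imwrite("pics/c15.png",cv2.resize(f,(700,500),interpolation=2)[:,:,::-1])
```

```text
t 59.1 tcp [ 0.6119 -0.1957  0.0754] F [-0.3 -0.6 -0.9] op 0.0449 q [-0.43  0.19  1.68  0.    1.27 -0.63]
x [ 0.202 -0.979  0.003] y [ 0.005 -0.002 -1.   ] z [0.979 0.202 0.005]
yaw now 11.64 -> 11.700000000000003
turn [-0.0049 -0.001   0.0031]
shift cm now-frame [-0.28  5.48 -0.22] final-frame [-0.27  5.48 -0.19]
```

View pics/c15.png

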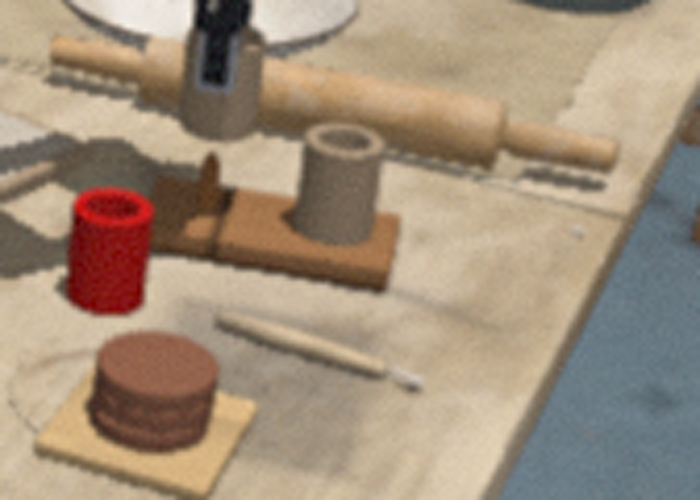

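Call:
{"name": "servo_tool", "arguments": {"commands": [-0.005,0,0.003,-0.25,0,-0.2,0.35,0,0,0,0,0,0,0.35,0,0,0,0,1,0,0.35,0,0,0,0,0.5,0,0.35,0,0,0,0,0,0,0.35]}}

```text
t: 59.65
tool_pos: [0.6094, -0.1934, 0.0595]
tool_rot: [-1.299, 1.058, -1.058]
contact_force: [-1.6, 0.6, -1.3]
opening: 0.0446
```

Run:
```python
from h import *
plan([.6095,-.1935,.0206],11.7)
```

```text
t 59.65 tcp [ 0.6094 -0.1934  0.0595] F [-1.6  0.6 -1.3] op 0.0446 q [-0.42  0.21  1.69 -0.    1.24 -0.63]
x [ 0.202 -0.979  0.   ] y [ 0. -0. -1.] z [ 0.979  0.202 -0.   ]
yaw now 11.65 -> 11.699999999999996
turn [ 0.     -0.0008  0.0002]
shift cm now-frame [0.01 3.89 0.01] final-frame [0.01 3.89 0.01]
```

Call:
{"name": "servo_tool", "arguments": {"commands": [0,0,0,0,0.8,0,0.35,0,0,0,0,1,0,0.35,0,0,0,0,1,0,0.35,0,0,0,0,0.5,0,0.35,0,0,0,0,0,0,0.35,0,0,0,0,0,0,0.35]}}

```text
t: 60.25
tool_pos: [0.6084, -0.193, 0.0217]
tool_rot: [-1.299, 1.061, -1.056]
contact_force: [-0.4, -0.7, -1.2]
opening: 0.0446
```

Run:
```python
from h import *
plan([.6095,-.1935,.0206],11.7)
```

```text
t 60.25 tcp [ 0.6084 -0.193   0.0217] F [-0.4 -0.7 -1.2] op 0.0446 q [-0.42  0.25  1.71 -0.    1.19 -0.63]
x [ 0.202 -0.979 -0.002] y [-0.003  0.001 -1.   ] z [ 0.979  0.202 -0.002]
yaw now 11.65 -> 11.699999999999996
turn [ 0.0024 -0.0009 -0.0015]
shift cm now-frame [0.07 0.11 0.1 ] final-frame [0.07 0.11 0.1 ]
```

Call:
{"name": "servo_tool", "arguments": {"commands": [0,0,0,0,0.1,0.1,0.35,0,0,0,0,0.1,0,0.35,0,0,0,0,0,0,0.35]}}

```text
t: 60.55
tool_pos: [0.6102, -0.1931, 0.0212]
tool_rot: [-1.299, 1.059, -1.057]
contact_force: [0.3, 0.2, -1.7]
opening: 0.0454
```

Call:
{"name": "servo_tool", "arguments": {"commands": [0,0,0,0,0.1,0,0.35,0,0,0,0,0.1,0,0.35,0,0,0,0,0,0,0.35]}}

```text
t: 60.85
tool_pos: [0.611, -0.1935, 0.0209]
tool_rot: [-1.299, 1.058, -1.059]
contact_force: [-0.4, -0.1, -1.3]
opening: 0.0452
```

Call:
{"name": "servo_tool", "arguments": {"commands": [0,0,0,0,0.1,0,0.35,0,0,0,0,0.1,0,0.35,0,0,0,0,0,0,0.35]}}

```text
t: 61.15
tool_pos: [0.6115, -0.1937, 0.0208]
tool_rot: [-1.299, 1.057, -1.059]
contact_force: [1.5, -0.4, -1.6]
opening: 0.0449
```

Call:
{"name": "servo_tool", "arguments": {"commands": [0,0,0,0,0,0,0.55,0,0,0,0,0,0,0.6,0,0,0,0,0,0,0.7,0,0,0,0,0,0,0.8,0,0,0,0,0,0,0.85,0,0,0,0,-1,0,0.85,0,0,0,0,-2,0,0.85,0,0,0,0,-3,0,0.85,0,0,0,0,-4,0,1,0,0,0,0,-4,0,1,0,0,0,0,-3,0,1,0,0,0,0,0,0,1]}}

```text
t: 62.35
tool_pos: [0.6108, -0.1933, 0.1991]
tool_rot: [-1.299, 1.057, -1.059]
contact_force: [-0.5, 0.0, 0.4]
opening: 0.0851
```

```bash
python3 - <<'E'
from h import *
state()
d=grab(("wrist","scene","top"),"ai")
E
python3 - ai <<'E'
exec(open("m.py").read())
for w in ((.56,.66,-.23,-.16),(.57,.68,-.32,-.235)):
    c,m=outline(im,P,w,.07,.09); p=onz(im,c,.078); print("prop",circ(p),np.median(P[...,2][m>0]))
E
```

```text
t 62.35 tcp [ 0.6108 -0.1933  0.1991] F [-0.5  0.   0.4] op 0.0851 q [-0.42  0.09  1.58 -0.    1.47 -0.63]
x [ 0.202 -0.979  0.001] y [ 0.001 -0.001 -1.   ] z [0.979 0.202 0.001]
prop (array([ 610.5, -192.9]), array([44.3, 45.8])) 0.07802598683324108
prop (array([ 625.3, -266.1]), array([44.5, 46.4])) 0.07777830433664984
```

View pics/wrist_ai.png

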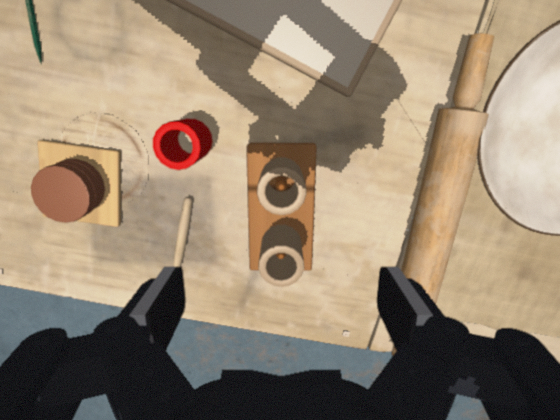

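View pics/scene_ai.png

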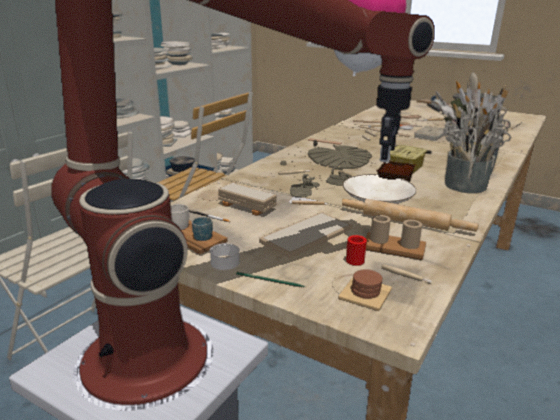

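View pics/top_ai.png

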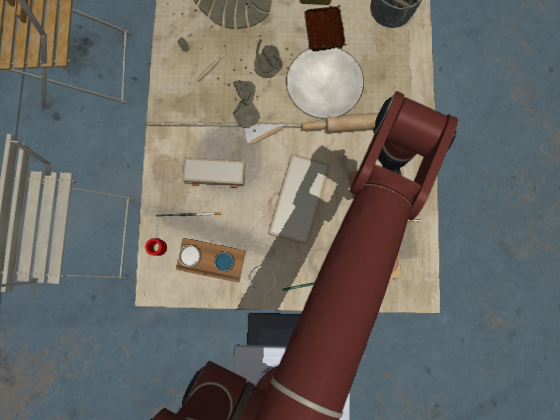

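Both props are down on their pegs, with tops at 0.078. The cup is at (225,262) and the batt at (214,172) in the top view. A last numeric check, then hand in.

Run:
```python
from h import *
im=pickle.load(open("ai.pkl","rb"))["top"];P=cloud(im)
c,m=outline(im,P,(.33,.42,.14,.23),.055,.08); print("cup",circ(onz(im,c,.064)),np.nanmax(P[...,2][m>0]))
c,m=outline(im,P,(.50,.75,.1,.35),.0455,.06); print("batt",rect(onz(im,c,.050)))
print(ticket.finish_job())
```

```text
cup (array([378.3, 186.5]), array([48.8, 49.2])) 0.06815159434369122
batt (array([628.1, 227.2]), array([170.6,  66.7], dtype=float32), np.float32(87.3))
the job is handed in; nothing more can be done
None
```

The kiln stack is taken apart from the top down in the order you asked, and the job is handed in at about 62 s with no verdict reported. The gripper was open and clear of everything at that point.

Last checks against the places measured earlier:

| Piece | Where it is | Compared with the target |
|---|---|---|
| Cup | upright at (378, 187) mm on the ware board | about 2.5 mm from the middle of the free half |
| Drip disc | on the disc pile | within about 0.5 mm of the pile's centre |
| Batt | on the batt pile | within about 2 mm and 0.3° of the pile in the two last views |
| Props | each over its own peg, peg visible in the bore | tops at 78 mm, so all the way down |

**Disagreements:**
- **Fingertips:** they really end about 35–47 mm above the reported tool position, depending on the opening, which does not match the stated tool frame. My first close on the disc met nothing because of this, and the cup had been carried by its rim. I used the measured tip height after that.
- **Tilt while carried:** the batt tilted about 2.5° during its carry and the props about 1.3°. I levelled each before lowering it.
- **Touchdown:** the contact force was too noisy to show touchdown clearly. I judged it by the height no longer changing and by the camera heights.

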